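Change over the inspection rail

ROBOT

A 6-joint arm with a two-finger parallel gripper is mounted at the origin on the work surface. World frame = base frame: x ahead of the robot, y to its left, z up, the work surface at z = 0. Lengths are in m, angles in rad, forces in N, time in s.
With the tool pointing down it reaches from about 0.35 to 0.775 m from the base axis. Payload 5.5 kg.
Tool frame: the origin (TCP) lies at the very end of the fingers, on their centre line; the grasp point (between the pads) lies 19 mm behind it; x points along the fingers, y is the direction in which the jaws open and shut, and the axes are right-handed (so a half turn about x gives the same grasp; the last joint's range is limited). The gripper opens to 85 mm and grips with 20 to 120 N. Pads are 22 mm wide; open, the fingers measure 114 mm over their backs; the gripper's body (76 mm by 85 mm) begins 54 mm behind the grasp point. The pads swing forward as they close: fully open they stand 13 mm farther back than shut.
Start: joints at [-1.317, 0.313, 0.046, 1.304, 0, 1.431], TCP at [0.221, -0.531, 0.231] pointing down, gripper open.
Joint ranges: [-2.76, 2.76], [-0.86, 1.69], [-1.03, 1.26], [-2.2, 2.34], [-1.47, 1.5], [-3.14, 3.14]. Speed limits (rad/s): [2.57, 2.57, 3.14, 3.14, 3.14, 3.14].

INTERFACE

Orientations are given as a unit quaternion [w, x, y, z].
In Python, from workcell import env gives the robot as it stands.
- The arm moves only by the tool drive_tool, never from a script. Its argument "plan" is a list that holds one entry, the list of rows, each a list of 7 numbers: the shift along the tool's x, y, z in cm, then the turn, a rotation vector about the tool's x, y, z in degrees, then the opening, from 0 (shut) to 1 (fully open). In form: [[[tx, ty, tz, wx, wy, wz, fingers], ...]]. A call has exactly 5 rows; each row shifts and turns the commanded pose from where the row before left it, along the tool's axes as they then stand; what a row does not reach is not made up. A row lasts 1/12 s, in which the tool goes at most 41.7 mm and 7.16 degrees, less where a joint would pass 70% of its speed; a pose out of reach is approached as far as the arm can. A call with a gripper value outside its range is refused whole. The fingers move at their own pace and stop on an object; "squeeze" is the grip in N (left out, the last holds). Time passes only in rows, so rows that do not move let the fingers close, or fill a call up. It gives the time, the measured TCP pose, the force and the opening at its end, in the units of the state.
- env.get_state(): the state, without advancing time (a new reading comes with each control period).
- env.read_camera(name): name is "scene" or "top" or "wrist"; returns the picture (384x512x3 uint8, red, green, blue); there is no depth.
- env.camera_model(name): a dict with "camera_matrix" (3x3 intrinsics, pixels), "camera_from_world" (4x4, takes a point from world to camera coordinates); the wrist camera has in their place "T_tool_cam" (4x4, takes a point from camera to tool coordinates, whose origin is the TCP and whose axes are the tool frame's). Camera axes: x right, y down, z forward; pixel columns grow to the right and rows downward; lengths in m; the calibration is good to about 2 mm. The wrist camera is an equidistant fisheye: a pixel r from the principal point sees the ray r / f radians off the axis. A picture is of the moment at which its call begins: read the wrist's pose just before it. camera_model takes no time and is no camera call.
- env.hand_in(): hands the job in, once; it reports no verdict.
The state is a dict: "clock": time; "joint_pos": joint angles; "qvel": joint speeds; "tau": joint torques, N m; "tcp_pos": TCP position; "orientation": TCP orientation; "wrist_force": force on the tool from outside, world axes, zero at the start; "ft_torque": the same for the moment, N m; "finger_gap": finger opening in m.
Only numpy, scipy, OpenCV 4.12 (cv2) and the standard library are available. Lean on these libraries where they do the work, as an engineer would, in place of code of your own. Each camera call takes 0.05 s, during which the arm holds its last target.

TASK

First stop the scan by pulling the lever fully back toward the robot. Then take the finished plates (without a block) off the rail and stand them upright on the dark mat, and hang every waiting carrier on the rail, each on a stud of its own: wide end of a keyhole over the stud's head, then down until locked, by whichever of its three keyholes lets it hang level. When all hang level, still and let go, throw the lever fully over again, away from the robot, and leave everything hanging still and the jar and the case where they are.

Things in the scene. Friction and masses are not known exactly. Their poses are not given: they have to be found in the camera images.
- carrier_1_mid (a point): Loose aluminium carrier, 145 tall, about 0.7 kg, on a foot 80 (x) x 130 (y) x 10; a black block sits on the foot to one side. Point: over the foot's middle, 72.5 above its underside; x through the upright plate (plane x = 0), y along it, z up. Block centred at y +40, plate at y -15. Keyholes at y -43, -15, +13; centre of mass y +13. Details: see the other carriers.
- carrier_2_mid (a point): Mirror image of carrier_1, same sizes and axes: block at y -40, plate centred at y +15, keyholes at y +43, +15, -13; centre of mass y -13. On every carrier the plate is 5 thick, 100 wide and solid more than 95 above the underside: grip it there, across its 5 mm, best straight above the centre of mass. Centre of mass 29 above the underside.
- carrier_3_mid (a point): Like carrier_1 but even: block and plate at y 0, keyholes at y -28, 0, +28; centre of mass y 0. On every carrier the block is 70 (x) x 50 x 30, its top 40 above the underside. Each keyhole: wide end 22 across, centred 65 above the underside; from it a slot 10 wide runs UP to 95. Locked, the stud's axis lies 91 above the underside.
- carrier_4_mid (a point): Same build as carrier_1: block at y +40, plate centred at y -15, keyholes at y -43, -15, +13; centre of mass y +13. Any carrier hung by a keyhole that is not straight above its centre of mass tilts by 20 degrees or more.
- rail: Inspection rail, fixed behind the carriers: dark beam along its y, 24 tall and 30 deep, centred 225 above the bench, on posts 355 either side of the middle; free above and below. Four studs on its face toward the robot, 165 apart. Origin on the bench under the middle of that face; x away from the robot, y left, z up.
- stud_1 (a point): Stud 1 of 4, counted from the robot's left (a nut behind and a tick on top of the beam mark each): steel shank 8 in diameter, head 16 in diameter and 5 thick, pointing to -x of the rail. Point: on its axis, midway between beam and head (gap 11): the beam's face is 5.5 to +x, the head from 5.5 to 10.5 to -x. Axes as the rail's.
- stud_2 (a point): Stud 2 of 4, counted from the robot's left (a nut behind and a tick on top of the beam mark each): steel shank 8 in diameter, head 16 in diameter and 5 thick, pointing to -x of the rail. Point: on its axis, midway between beam and head (gap 11): the beam's face is 5.5 to +x, the head from 5.5 to 10.5 to -x. Axes as the rail's.
- stud_3 (a point): Stud 3 of 4, counted from the robot's left (a nut behind and a tick on top of the beam mark each): steel shank 8 in diameter, head 16 in diameter and 5 thick, pointing to -x of the rail. Point: on its axis, midway between beam and head (gap 11): the beam's face is 5.5 to +x, the head from 5.5 to 10.5 to -x. Axes as the rail's.
- stud_4 (a point): Stud 4 of 4, counted from the robot's left (a nut behind and a tick on top of the beam mark each): steel shank 8 in diameter, head 16 in diameter and 5 thick, pointing to -x of the rail. Point: on its axis, midway between beam and head (gap 11): the beam's face is 5.5 to +x, the head from 5.5 to 10.5 to -x. Axes as the rail's.
- finished_1_mid (a point): Finished plate (if present, it hangs on stud 1 at the start): loose aluminium, 0.35 kg, like a carrier without the block: foot 70 x 70 x 10, plate 5 thick and 70 wide, 145 tall, one keyhole at y 0 of the carriers' size and height. Point: on its middle, 72.5 above the underside, axes as a carrier's. Grip it at the solid top. To free it: up 26, then toward the robot.
- finished_2_mid (a point): Finished plate (if present, it hangs on stud 3 at the start): loose aluminium, 0.35 kg, like a carrier without the block: foot 70 x 70 x 10, plate 5 thick and 70 wide, 145 tall, one keyhole at y 0 of the carriers' size and height. Point: on its middle, 72.5 above the underside, axes as a carrier's. Grip it at the solid top. To free it: up 26, then toward the robot.
- mat_top (a point): Dark rubber parking mat on the bench to the robot's left, 200 (x) x 110 (y), 3 thick, fixed; the point is the centre of its top. Room for two finished plates, one behind the other along x.
- lever (a joint): Scan lever, a toggle on a small grey block (70 x 50 x 25 tall) fixed on the bench to the robot's right: 0 = leaning toward the robot's side (stopped), 1.0 rad = fully over to the far side (running; so at the start). It stays where it is left and moves at about 1 N at the tip; hinge 22 above the bench, arm 80 long, swinging in the block's x-z plane.
- lever_tip (a point): Centre of the black ball (26 in diameter) at the lever's top, about 92 above the bench at either end; axes turn with the lever, its y is the hinge axis (level), so with the lever near the middle its x points the way it is thrown (away from the robot).
- jar: Bystander: amber glass jar, 60 in diameter, 80 tall; origin at its underside.
- case: Bystander: grey plastic case 80 x 120 x 45; origin at its underside.
Not all that is in view belongs to the job. What is shaped like the part that bears finished_1_mid but orange or purple is not meant.

How it is judged:
On the way, in this order (a step that is already met when the one before it is completed fails the run):
1. the lever is pulled back to stop the scan while the finished plates still hang (value of joint lever below 0.2 rad and height (world z) of each of finished_1_mid, finished_2_mid above 0.18 m), for 0.2 s.
2. the finished plates stand on the mat, every carrier hangs level on a stud by its balanced keyhole, locked, still and let go (((y of stud_1 in the frame of carrier_1_mid between 0.008 and 0.018 m and z of stud_1 in the frame of carrier_1_mid between 0.0125 and 0.0245 m and x of stud_1 in the frame of carrier_1_mid between -0.007 and 0.007 m) or (y of stud_2 in the frame of carrier_1_mid between 0.008 and 0.018 m and z of stud_2 in the frame of carrier_1_mid between 0.0125 and 0.0245 m and x of stud_2 in the frame of carrier_1_mid between -0.007 and 0.007 m) or (y of stud_3 in the frame of carrier_1_mid between 0.008 and 0.018 m and z of stud_3 in the frame of carrier_1_mid between 0.0125 and 0.0245 m and x of stud_3 in the frame of carrier_1_mid between -0.007 and 0.007 m) or (y of stud_4 in the frame of carrier_1_mid between 0.008 and 0.018 m and z of stud_4 in the frame of carrier_1_mid between 0.0125 and 0.0245 m and x of stud_4 in the frame of carrier_1_mid between -0.007 and 0.007 m)) and angle between each of carrier_1_mid, carrier_2_mid, carrier_3_mid, carrier_4_mid's own z axis and vertical below 0.09 rad and linear speed of each of carrier_1, carrier_2, carrier_3, carrier_4, finished_1, finished_2 below 0.03 m/s and contact force between the fingers and carrier_1 below 0.2 N and ((y of stud_1 in the frame of carrier_2_mid between -0.018 and -0.008 m and z of stud_1 in the frame of carrier_2_mid between 0.0125 and 0.0245 m and x of stud_1 in the frame of carrier_2_mid between -0.007 and 0.007 m) or (y of stud_2 in the frame of carrier_2_mid between -0.018 and -0.008 m and z of stud_2 in the frame of carrier_2_mid between 0.0125 and 0.0245 m and x of stud_2 in the frame of carrier_2_mid between -0.007 and 0.007 m) or (y of stud_3 in the frame of carrier_2_mid between -0.018 and -0.008 m and z of stud_3 in the frame of carrier_2_mid between 0.0125 and 0.0245 m and x of stud_3 in the frame of carrier_2_mid between -0.007 and 0.007 m) or (y of stud_4 in the frame of carrier_2_mid between -0.018 and -0.008 m and z of stud_4 in the frame of carrier_2_mid between 0.0125 and 0.0245 m and x of stud_4 in the frame of carrier_2_mid between -0.007 and 0.007 m)) and contact force between the fingers and carrier_2 below 0.2 N and ((y of stud_1 in the frame of carrier_3_mid between -0.005 and 0.005 m and z of stud_1 in the frame of carrier_3_mid between 0.0125 and 0.0245 m and x of stud_1 in the frame of carrier_3_mid between -0.007 and 0.007 m) or (y of stud_2 in the frame of carrier_3_mid between -0.005 and 0.005 m and z of stud_2 in the frame of carrier_3_mid between 0.0125 and 0.0245 m and x of stud_2 in the frame of carrier_3_mid between -0.007 and 0.007 m) or (y of stud_3 in the frame of carrier_3_mid between -0.005 and 0.005 m and z of stud_3 in the frame of carrier_3_mid between 0.0125 and 0.0245 m and x of stud_3 in the frame of carrier_3_mid between -0.007 and 0.007 m) or (y of stud_4 in the frame of carrier_3_mid between -0.005 and 0.005 m and z of stud_4 in the frame of carrier_3_mid between 0.0125 and 0.0245 m and x of stud_4 in the frame of carrier_3_mid between -0.007 and 0.007 m)) and contact force between the fingers and carrier_3 below 0.2 N and ((y of stud_1 in the frame of carrier_4_mid between 0.008 and 0.018 m and z of stud_1 in the frame of carrier_4_mid between 0.0125 and 0.0245 m and x of stud_1 in the frame of carrier_4_mid between -0.007 and 0.007 m) or (y of stud_2 in the frame of carrier_4_mid between 0.008 and 0.018 m and z of stud_2 in the frame of carrier_4_mid between 0.0125 and 0.0245 m and x of stud_2 in the frame of carrier_4_mid between -0.007 and 0.007 m) or (y of stud_3 in the frame of carrier_4_mid between 0.008 and 0.018 m and z of stud_3 in the frame of carrier_4_mid between 0.0125 and 0.0245 m and x of stud_3 in the frame of carrier_4_mid between -0.007 and 0.007 m) or (y of stud_4 in the frame of carrier_4_mid between 0.008 and 0.018 m and z of stud_4 in the frame of carrier_4_mid between 0.0125 and 0.0245 m and x of stud_4 in the frame of carrier_4_mid between -0.007 and 0.007 m)) and contact force between the fingers and carrier_4 below 0.2 N and x of finished_1_mid in the frame of mat_top between -0.1 and 0.1 m and y of finished_1_mid in the frame of mat_top between -0.05 and 0.05 m and z of finished_1_mid in the frame of mat_top between 0.0665 and 0.0785 m and angle between each of finished_1_mid, finished_2_mid's own z axis and vertical below 0.08 rad and contact force between the fingers and finished_1 below 0.2 N and x of finished_2_mid in the frame of mat_top between -0.1 and 0.1 m and y of finished_2_mid in the frame of mat_top between -0.05 and 0.05 m and z of finished_2_mid in the frame of mat_top between 0.0665 and 0.0785 m and contact force between the fingers and finished_2 below 0.2 N), for 0.3 s.
3. the lever is thrown over again (value of joint lever above 0.8 rad), for 0.2 s.
At the end, for the whole second after the job is handed in: Each carrier present hangs on a stud by its balanced keyhole, within about 5 mm of locked and within 0.09 rad (5 degrees) of upright; each finished plate stands upright, its middle over the mat; all still (under 30 mm/s) and let go; the lever stands beyond 0.8 rad (all of step 2 and value of joint lever above 0.8 rad); the robot touches nothing.
It fails at once if the jar is pushed away (over 30 mm) (distance of jar from where it was at the start of the episode above 0.03 m).
It fails at once if the case is pushed away (over 30 mm) (distance of case from where it was at the start of the episode above 0.03 m).
Of finished_1, finished_2 only 1 to 2 are there at a start; the rules pass over those that are not, and their reading is None.
Of carrier_1, carrier_2, carrier_3, carrier_4 only 3 to 4 are there at a start; the rules pass over those that are not, and their reading is None.
At some moment in a run one of carrier_1, carrier_2, carrier_3, carrier_4 may be knocked a few centimetres aside while the robot is not near it.
It also fails if it takes over 210 s, if anything falls off the work surface, if the arm or the gripper's body presses on something with over 40 N, if the wrist force passes 120 N, or if a joint passes its speed limit or range.

## Working session

There is one attempt and no reset: what is moved stays moved. The work goes in short steps, Python scripts to look and compute and a tool call to move; the robot and the scene stay as the last step left them, time stands still between calls to the robot, and variables do not carry over. Pictures are saved under pics/ and viewed, and the job is handed in when it is done.

Besides the shell and the picture viewer there is one more tool, called after "Request:" as a command line: name --argument value ..., lists and objects as JSON in quotes. drive_tool: Moves the arm, as the interface text tells. Its arguments: {"type":"object","properties":{"plan":{"type":"array","items":{"type":"array","items":{"type":"array","items":{"type":"number"}}}},"squeeze":{"type":"number"}},"required":["plan"]}

```bash
ls -la; mkdir -p pics; python3 - <<'E'
from workcell import env
import cv2,numpy as np
np.set_printoptions(precision=4,suppress=True)
print(env.get_state())
for n in ["scene","top","wrist"]:
    print(n,env.camera_model(n))
    im=env.read_camera(n); cv2.imwrite(f"pics/{n}0.png",im[:,:,::-1])
E
```

```text
total 12
drwxr-xr-x  3 agent agent 4096 Dec  6 10:00 .
drwxr-xr-x 23 root  root  4096 Dec  6 10:00 ..
drwxr-xr-x  2 agent agent 4096 Dec  6 10:00 pics
{'clock': 0.0, 'joint_pos': array([-1.3166,  0.314 ,  0.045 ,  1.3036, -0.    ,  1.4312]), 'qvel': array([ 0.0007, -0.0003,  0.0004, -0.0009,  0.0016, -0.0015]), 'tau': array([ -0.0019, -48.0633,  29.8528,   0.0196,  -0.0003,   0.    ]), 'tcp_pos': array([ 0.2205, -0.5305,  0.2304]), 'orientation': array([-0.1376, -0.6934, -0.139 ,  0.6935]), 'wrist_force': array([-0.2   , -0.4756, -0.154 ]), 'ft_torque': array([ 0.0337, -0.0023,  0.0058]), 'finger_gap': 0.08556757234500201}
scene {'camera_matrix': array([[499.2435,   0.    , 252.9415],
       [  0.    , 499.2435, 199.6559],
       [  0.    ,   0.    ,   1.    ]]), 'camera_from_world': array([[-0.3845,  0.9229,  0.0197,  0.2291],
       [ 0.545 ,  0.2442, -0.8021, -0.1496],
       [-0.7451, -0.2977, -0.5968,  1.9638],
       [ 0.    ,  0.    ,  0.    ,  1.    ]])}
top {'camera_matrix': array([[478.7924,   0.    , 257.0021],
       [  0.    , 478.7924, 184.5079],
       [  0.    ,   0.    ,   1.    ]]), 'camera_from_world': array([[ 0.0004, -1.    ,  0.0058, -0.0407],
       [-0.9828, -0.0014, -0.1845,  0.5228],
       [ 0.1845, -0.0056, -0.9828,  1.5388],
       [ 0.    ,  0.    ,  0.    ,  1.    ]])}
wrist {'camera_matrix': array([[297.3186,   0.    , 259.7901],
       [  0.    , 297.3186, 190.0347],
       [  0.    ,   0.    ,   1.    ]]), 'T_tool_cam': array([[-0.0012, -0.3087,  0.9512, -0.1434],
       [ 1.    , -0.0016,  0.0007, -0.0012],
       [ 0.0013,  0.9512,  0.3087, -0.0796],
       [ 0.    ,  0.    ,  0.    ,  1.    ]])}
```

View pics/scene0.png

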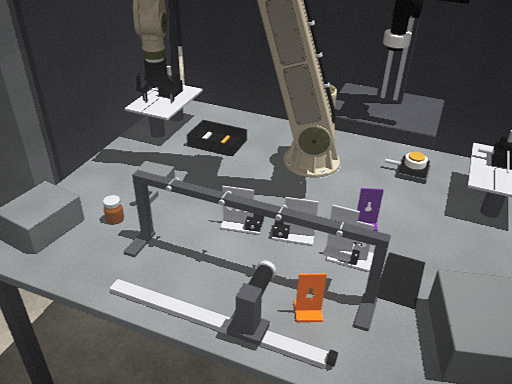

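View pics/top0.png

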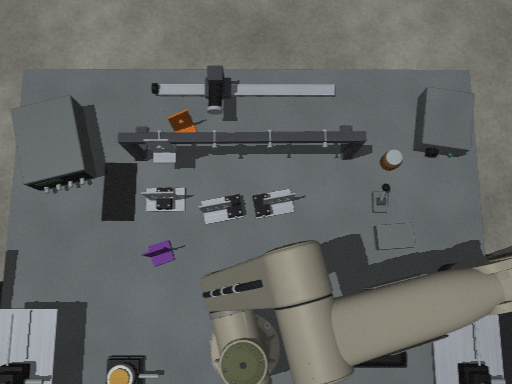

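View pics/wrist0.png

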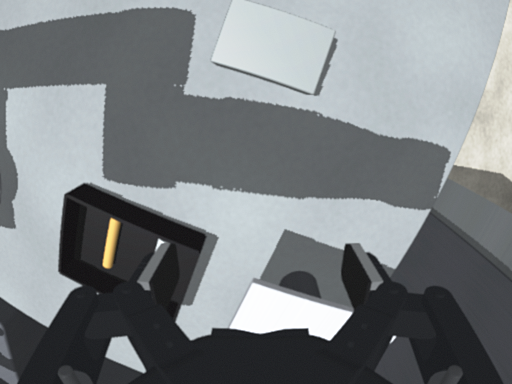

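The scene shows one finished plate on the leftmost stud (1) and three carriers in front of the rail. The lever is at top px (383,195), the jar at (391,160) and the case at (395,236). The orange and purple plates are distractors. I'll zoom in next.

```bash
cat > h.py <<'E'
import cv2,numpy as np
from workcell import env
from scipy.spatial.transform import Rotation as R
np.set_printoptions(precision=4,suppress=True)
def cam(n):
    m=env.camera_model(n); return np.array(m["camera_matrix"]),np.array(m["camera_from_world"])
def ray(n,uv):
    K,T=cam(n); d=np.linalg.inv(K)@np.array([uv[0],uv[1],1.]); Rm=T[:3,:3]
    return -Rm.T@T[:3,3], Rm.T@d
def onz(n,uv,z):
    o,d=ray(n,uv); return o+d*(z-o[2])/d[2]
def proj(n,p):
    K,T=cam(n); c=T[:3,:3]@np.array(p)+T[:3,3]; q=K@c; return q[:2]/q[2]
def quat(q): return R.from_quat([q[1],q[2],q[3],q[0]])
def pose(s=None):
    s=s or env.get_state(); return np.array(s["tcp_pos"]),quat(s["orientation"])
def wproj(p,P=None):
    tp,tr=P or pose(); m=env.camera_model("wrist");K=m["camera_matrix"];T=m["T_tool_cam"]
    t=tr.inv().apply(np.array(p)-tp); c=np.linalg.inv(T)@np.r_[t,1]
    th=np.arctan2(np.hypot(c[0],c[1]),c[2]); a=np.arctan2(c[1],c[0])
    return np.array([K[0,2]+K[0,0]*th*np.cos(a),K[1,2]+K[0,0]*th*np.sin(a)])
def wray(uv,P=None):
    tp,tr=P or pose(); m=env.camera_model("wrist");K=m["camera_matrix"];T=m["T_tool_cam"]
    d=np.array([uv[0]-K[0,2],uv[1]-K[1,2]])/K[0,0]; th=np.hypot(*d)
    c=np.r_[d/max(th,1e-9)*np.sin(th),np.cos(th)]
    return tp+tr.apply(T[:3,3]), tr.apply(T[:3,:3]@c)
def tri(rays):
    A=np.zeros((3,3));b=np.zeros(3)
    for o,d in rays:
        d=d/np.linalg.norm(d);M=np.eye(3)-np.outer(d,d);A+=M;b+=M@o
    return np.linalg.solve(A,b)
def snap(n,name,crop=None,k=1):
    im=env.read_camera(n)[:,:,::-1]
    cv2.imwrite(f"pics/{name}_raw.png",im)
    if crop: x0,y0,x1,y1=crop; im=im[y0:y1,x0:x1]
    if k!=1: im=cv2.resize(im,None,fx=k,fy=k,interpolation=cv2.INTER_CUBIC)
    cv2.imwrite(f"pics/{name}.png",im); return im
def down(yaw):
    # tool x down; tool y (jaw axis) horizontal at angle yaw from world x
    y=np.array([np.cos(yaw),np.sin(yaw),0]);x=np.array([0,0,-1.]);z=np.cross(x,y)
    return R.from_matrix(np.c_[x,y,z])
def st():
    s=env.get_state(); p,r=pose(s); m=r.as_matrix()
    print("t",round(s["clock"],2),"tcp",p,"xax",m[:,0],"yax",m[:,1],"F",s["wrist_force"],"gap",round(s["finger_gap"],4),"q",s["joint_pos"])
def go(p,r=None,cur=None):
    """single relative move from current pose in tool axes (cm, deg); translation in current axes first"""
    tp,tr=cur or pose()
    t=tr.inv().apply(np.array(p)-tp)*100
    w=np.degrees((tr.inv()*r).as_rotvec()) if r is not None else np.zeros(3)
    print("d_tool cm",t,"rotvec deg",w, "rows>=",np.linalg.norm(t)/4.17,np.linalg.norm(w)/7.16)
E
python3 - <<'E'
import cv2
t=cv2.imread("pics/top0.png")
cv2.imwrite("pics/t1.png",cv2.resize(t[110:270,95:250],None,fx=5,fy=5,interpolation=cv2.INTER_CUBIC)[:,:775][:600*2][:600])
cv2.imwrite("pics/t1.png",cv2.resize(t[120:270,90:290],None,fx=4,fy=4,interpolation=cv2.INTER_CUBIC))
cv2.imwrite("pics/t2.png",cv2.resize(t[120:270,240:440],None,fx=4,fy=4,interpolation=cv2.INTER_CUBIC))
s=cv2.imread("pics/scene0.png")
cv2.imwrite("pics/s1.png",cv2.resize(s[160:310,190:390],None,fx=4,fy=4,interpolation=cv2.INTER_CUBIC))
E
```

```text
(no output)
```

View pics/t1.png

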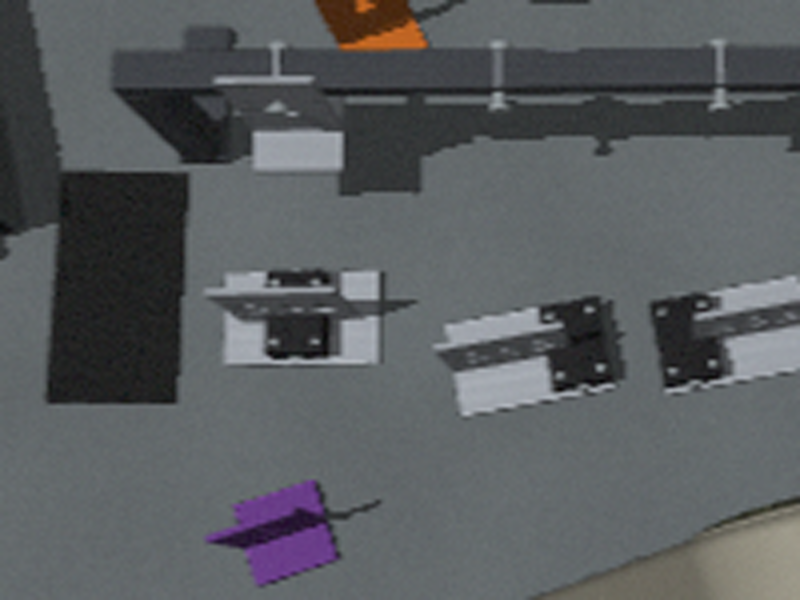

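View pics/t2.png

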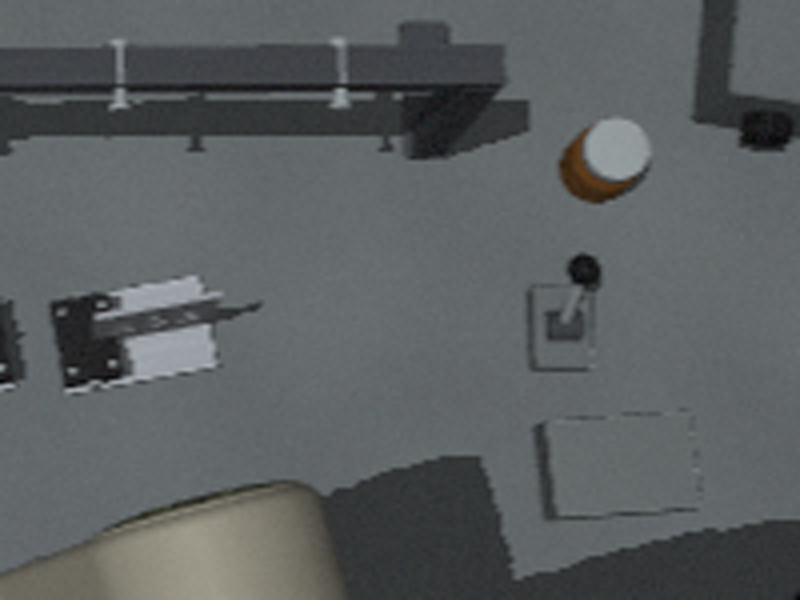

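View pics/s1.png

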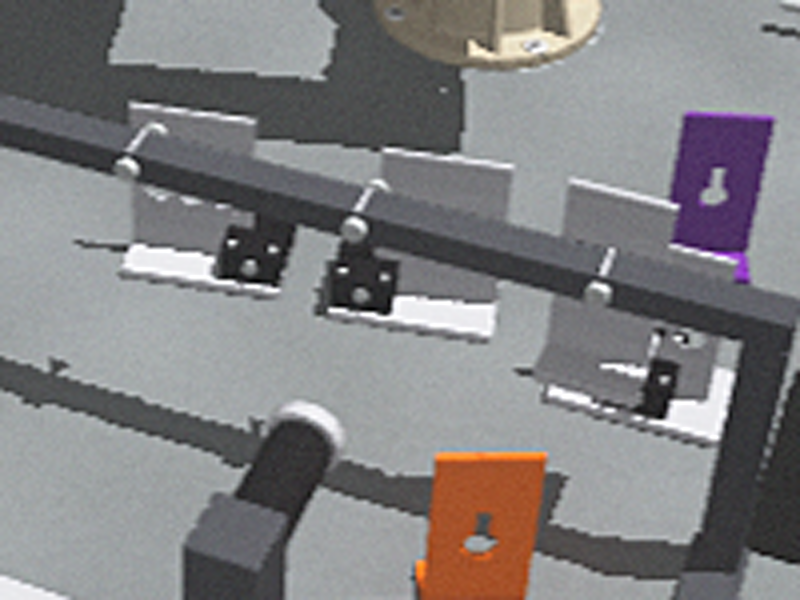

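The zoom shows the left carrier is even (block in the middle), the middle one has its block on the right, and the right one has its block on the left. Next I measure everything roughly from the top view.

```bash
python3 - <<'E'
from h import *
t1=lambda x,y:((x-1.5)/4+90,(y-1.5)/4+120)
t2=lambda x,y:((x-1.5)/4+240,(y-1.5)/4+120)
print("near-top edge of ticks/heads:")
for f,x,y in [(t1,277,45),(t1,498,44),(t1,719,43),(t2,119,42),(t2,340,41)]: print(onz("top",f(x,y),.237))
for f,x,y in [(t1,498,101),(t1,719,102),(t2,120,102),(t2,340,99)]: print("head",onz("top",f(x,y),.225))
for nm,f,c in [("L",t1,[(225,272),(225,364),(380,364),(380,270)]),("M",t1,[(445,325),(463,415),(620,385),(603,297)]),("R",t2,[(50,302),(67,392),(217,365),(198,277)])]:
    P=np.array([onz("top",f(*u),.01) for u in c]); 
    d=(P[0]-P[3])+(P[1]-P[2]); print(nm,P.mean(0),"yaw",np.degrees(np.arctan2(-d[0],d[1])),np.linalg.norm(P[0]-P[3]),np.linalg.norm(P[0]-P[1]))
print("mat",[onz("top",t1(*u),.003) for u in [(62,171),(188,173),(177,404),(47,402)]])
print("leverblock",[onz("top",t2(*u),.025) for u in [(530,286),(593,290),(593,368),(530,368)]])
print("ball",onz("top",t2(584,270),.092),"jar",onz("top",t2(617,150),.08),"case",[onz("top",t2(*u),.045) for u in [(545,423),(690,410),(700,508),(552,518)]])
print("finished top",[onz("top",t1(*u),.279) for u in [(215,79),(313,79)]],"foot",[onz("top",t1(*u),.144) for u in [(254,132),(254,171),(343,171)]])
st()
E
```

```text
near-top edge of ticks/heads:
[0.6494 0.2528 0.237 ]
[0.6505 0.0886 0.237 ]
[ 0.6516 -0.0759  0.237 ]
[ 0.6524 -0.076   0.237 ]
[ 0.6535 -0.2407  0.237 ]
head [0.6099 0.0889 0.225 ]
head [ 0.6095 -0.0761  0.225 ]
head [ 0.6095 -0.0769  0.225 ]
head [ 0.6121 -0.2414  0.225 ]
L [0.48   0.2692 0.01  ] yaw 0.45114533122704614 0.13118395657554566 0.0785793512041586
M [0.4479 0.0745 0.01  ] yaw 10.605721974221499 0.13525674097191448 0.07788120339825097
R [ 0.4664 -0.0941  0.01  ] yaw 10.049634106878264 0.1273640616370313 0.07780564673870985
mat [array([0.608 , 0.4814, 0.003 ]), array([0.6064, 0.3733, 0.003 ]), array([0.4073, 0.3732, 0.003 ]), array([0.4089, 0.4823, 0.003 ])]
leverblock [array([ 0.5052, -0.4274,  0.025 ]), array([ 0.5018, -0.4803,  0.025 ]), array([ 0.4359, -0.477 ,  0.025 ]), array([ 0.4358, -0.4244,  0.025 ])]
ball [ 0.5067 -0.4549  0.092 ] jar [ 0.6093 -0.4904  0.08  ] case [array([ 0.3879, -0.4297,  0.045 ]), array([ 0.3987, -0.5493,  0.045 ]), array([ 0.3188, -0.5527,  0.045 ]), array([ 0.3106, -0.4319,  0.045 ])]
finished top [array([0.6111, 0.2876, 0.279 ]), array([0.6112, 0.2173, 0.279 ])] foot [array([0.6066, 0.2874, 0.144 ]), array([0.5751, 0.2862, 0.144 ]), array([0.5752, 0.2164, 0.144 ])]
t 0.15 tcp [ 0.2205 -0.5306  0.2306] xax [-0.0004  0.0014 -1.    ] yax [ 0.3837 -0.9235 -0.0014] F [-0.1613 -0.3348  0.4758] gap 0.0853 q [-1.3166  0.3138  0.0453  1.3036 -0.      1.4312]
```

```bash
python3 - <<'E'
from h import *
go([.545,-.456,.20],down(-np.pi/2))
E
```

```text
d_tool cm [  3.0601   5.5651 -32.8272] rotvec deg [22.5639  0.0059  0.0809] rows>= 8.0182087849175 3.151405955824107
```

Request:
drive_tool --plan '[[[0.3, 0.55, -3.28, 0, 0, 0, 0], [0.3, 0.55, -3.28, 0, 0, 0, 0], [0.3, 0.55, -3.28, 0, 0, 0, 0], [0.3, 0.55, -3.28, 0, 0, 0, 0], [0.3, 0.55, -3.28, 0, 0, 0, 0]]]'

```text
clock: 0.57
tcp_pos: [0.3838, -0.4929, 0.2158]
orientation: [-0.138, -0.693, -0.138, 0.694]
wrist_force: [-1.1, 0.1, 0.4]
finger_gap: 0.0253
```

Request:
drive_tool --plan '[[[0.3, 0.55, -3.28, 0, 0, 0, 0], [0.3, 0.55, -3.28, 0, 0, 0, 0], [0.3, 0.55, -3.28, 0, 0, 0, 0], [0.3, 0.55, -3.28, 0, 0, 0, 0], [0.3, 0.55, -3.28, 0, 0, 0, 0]]]'

```text
clock: 0.98
tcp_pos: [0.546, -0.4552, 0.2006]
orientation: [-0.138, -0.693, -0.139, 0.694]
wrist_force: [0.2, -0.2, 1.2]
finger_gap: 0.0
```

Request:
drive_tool --plan '[[[0, 0, 0, 5.64, 0, 0, 0], [0, 0, 0, 5.64, 0, 0, 0], [0, 0, 0, 5.64, 0, 0, 0], [0, 0, 0, 5.64, 0, 0, 0], [0, 0, 0, 0, 0, 0, 0]]]'

```text
clock: 1.4
tcp_pos: [0.5446, -0.4557, 0.2005]
orientation: [0.001, -0.707, 0.0, 0.707]
wrist_force: [0.1, -0.5, -0.3]
finger_gap: 0.0001
```

```bash
python3 - <<'E'
from h import *
st(); go([.545,-.456,.20],down(-np.pi/2))
snap("wrist","w1"); snap("top","top1")
E
```

```text
t 1.4 tcp [ 0.5446 -0.4557  0.2005] xax [-0.0009  0.0008 -1.    ] yax [-0.002  -1.     -0.0008] F [ 0.1222 -0.4881 -0.3351] gap 0.0001 q [-0.8096  0.6013  0.4191  1.3898 -0.0001  2.3341]
d_tool cm [ 0.0541  0.0335 -0.0376] rotvec deg [-0.1164  0.0494  0.0463] rows>= 0.0177186137219781 0.018800995512363916
```

View pics/w1.png

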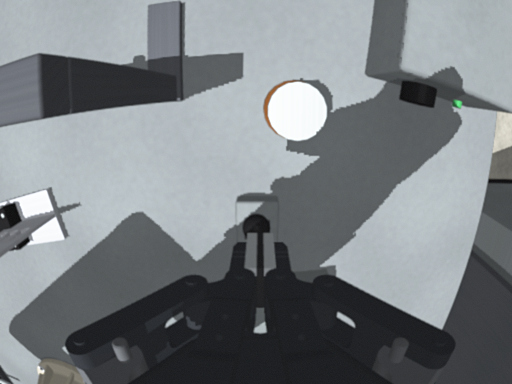

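View pics/top1.png

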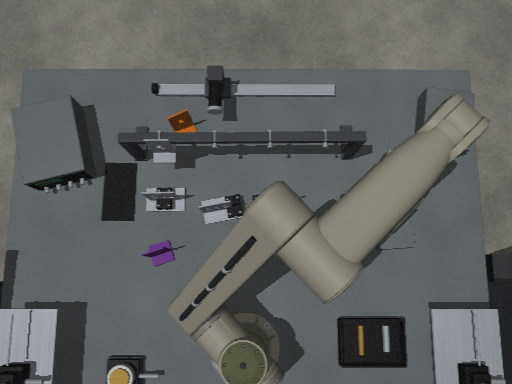

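The wrist image shows the ball at about (256,224), behind the fingers, and the jar lid at (297,110).

```bash
python3 - <<'E'
from h import *
print(wproj([.507,-.455,.092]),wproj([.609,-.49,.08]))
for uv,z in [((256,224),.092),((297,110),.08)]:
    o,d=wray(uv); print(o+d*(z-o[2])/d[2])
E
```

```text
[260.0193 225.6027] [299.7163 113.8147]
[ 0.5086 -0.4513  0.092 ]
[ 0.6124 -0.4875  0.08  ]
```

Request:
drive_tool --plan '[[[3.25, 0, 0, 0, 0, 0, 0], [3.25, 0, 0, 0, 0, 0, 0], [3.25, 0, 0, 0, 0, 0, 0], [3.25, 0, 0, 0, 0, 0, 0], [0, 0, 1.0, 0, 0, 0, 0]]]'

```text
clock: 1.92
tcp_pos: [0.5323, -0.4524, 0.063]
orientation: [0.002, -0.705, -0.004, 0.71]
wrist_force: [-1.2, 0.8, -1.2]
finger_gap: -0.0002
```

Request:
drive_tool --plan '[[[0, 0, 1.6, 0, 0, 0, 0], [0, 0, 1.6, 0, 0, 0, 0], [0, 0, 1.6, 0, 0, 0, 0], [0, 0, 1.6, 0, 0, 0, 0], [0, 0, 1.6, 0, 0, 0, 0]]]'

```text
clock: 2.33
tcp_pos: [0.4568, -0.4562, 0.0717]
orientation: [0.001, 0.71, 0.001, -0.705]
wrist_force: [48.7, -0.3, -5.5]
finger_gap: 0.0001
```

```bash
python3 - <<'E'
from h import *
st();snap("wrist","w2")
E
```

```text
t 2.33 tcp [ 0.4568 -0.4562  0.0717] xax [ 0.0071 -0.0001 -1.    ] yax [ 0.0034 -1.      0.0001] F [48.7059 -0.317  -5.5417] gap 0.0001 q [-0.9116  0.528  -0.0273  1.0111  0.0055  2.2266]
```

View pics/w2.png

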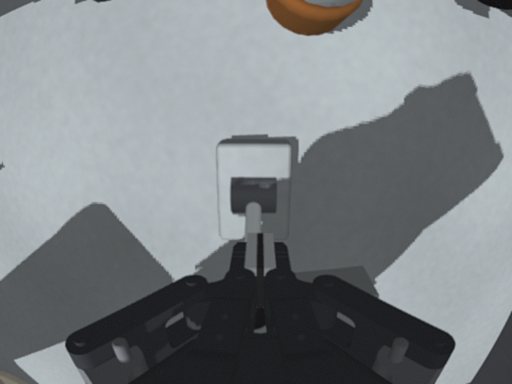

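The lever is at its stop, with 49 N on the wrist. I back off right away.

Request:
drive_tool --plan '[[[0, 0, -0.8, 0, 0, 0, 0], [0, 0, -0.6, 0, 0, 0, 0], [0, 0, -0.4, 0, 0, 0, 0], [0, 0, 0, 0, 0, 0, 0], [0, 0, 0, 0, 0, 0, 0]]]'

```text
clock: 2.8
tcp_pos: [0.4728, -0.4556, 0.0707]
orientation: [-0.0, -0.707, -0.001, 0.707]
wrist_force: [0.3, -0.3, -0.0]
finger_gap: 0.0
```

Request:
drive_tool --plan '[[[-3, 0, 0, 0, 0, 0, 0.3], [-4, 0, 0, 0, 0, 0, 0.5], [-4, 0, 0, 0, 0, 0, 0.8], [-4, 0, 0, 0, 0, 0, 1], [-3, 0, 0, 0, 0, 0, 1]]]'

```text
clock: 3.22
tcp_pos: [0.4727, -0.4561, 0.2548]
orientation: [0.001, 0.708, -0.001, -0.707]
wrist_force: [0.6, -1.6, 0.8]
finger_gap: 0.0603
```

```bash
python3 - <<'E'
from h import *
st();snap("wrist","w3");snap("scene","s3")
# route
go([.50,.25,.36],down(0))
E
```

```text
t 3.22 tcp [ 0.4727 -0.4561  0.2548] xax [ 0.0014 -0.0021 -1.    ] yax [ 0.0006 -1.      0.0021] F [ 0.6409 -1.6009  0.8189] gap 0.0603 q [-0.8895  0.4761  0.3448  1.437  -0.0003  2.2515]
d_tool cm [-10.7611 -70.7032  -2.6872] rotvec deg [-89.9667   0.0889  -0.6674] rows>= 17.162574150158083 12.565527428770695
```

View pics/w3.png

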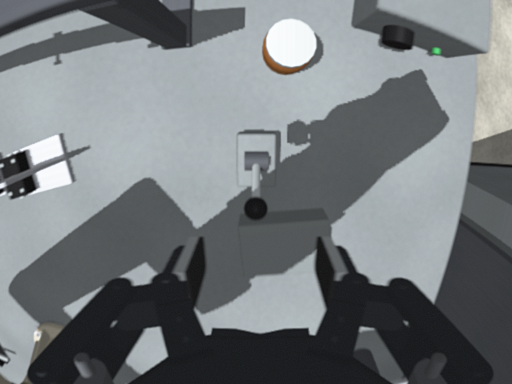

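The lever now leans toward the robot, with the ball at (255,208). Next I move to the finished plate.

Request:
drive_tool --plan '[[[-2.2, -3.4, -0.1, 0, 0, 0, 1], [-2.2, -3.4, -0.1, 0, 0, 0, 1], [-2.2, -3.4, -0.1, 0, 0, 0, 1], [-2.2, -3.4, -0.1, 0, 0, 0, 1], [-2.2, -3.4, -0.1, 0, 0, 0, 1]]]'

```text
clock: 3.73
tcp_pos: [0.477, -0.2843, 0.3612]
orientation: [0.0, -0.707, -0.0, 0.708]
wrist_force: [0.6, 0.2, 0.3]
finger_gap: 0.0854
```

Request:
drive_tool --plan '[[[0, -4.1, -0.2, 0, 0, 0, 1], [0, -4.1, -0.2, 0, 0, 0, 1], [0, -4.1, -0.2, 0, 0, 0, 1], [0, -4.1, -0.2, 0, 0, 0, 1], [0, -4.1, -0.2, 0, 0, 0, 1]]]'

```text
clock: 4.15
tcp_pos: [0.4869, -0.0791, 0.3605]
orientation: [0.0, -0.707, -0.0, 0.708]
wrist_force: [2.1, 0.6, -0.0]
finger_gap: 0.0851
```

Request:
drive_tool --plan '[[[0, -4.1, -0.2, 0, 0, 0, 1], [0, -4.1, -0.2, 0, 0, 0, 1], [0, -4.1, -0.2, 0, 0, 0, 1], [0, -4.1, -0.2, 0, 0, 0, 1], [0, -4.1, -0.2, 0, 0, 0, 1]]]'

```text
clock: 4.57
tcp_pos: [0.4971, 0.1053, 0.3606]
orientation: [-0.008, -0.706, -0.022, 0.708]
wrist_force: [-0.6, -0.7, -0.1]
finger_gap: 0.0851
```

Request:
drive_tool --plan '[[[0, 0, 0, -7, 0, 0, 1], [0, 0, 0, -7, 0, 0, 1], [0, 0, 0, -7, 0, 0, 1], [0, 0, 0, -7, 0, 0, 1], [0, 0, 0, -7, 0, 0, 1]]]'

```text
clock: 4.98
tcp_pos: [0.4978, 0.1013, 0.3603]
orientation: [0.22, 0.671, 0.232, -0.669]
wrist_force: [0.2, 0.1, -0.2]
finger_gap: 0.0854
```

Request:
drive_tool --plan '[[[0, 0, 0, -7, 0, 0, 1], [0, 0, 0, -7, 0, 0, 1], [0, 0, 0, -7, 0, 0, 1], [0, 0, 0, -7, 0, 0, 1], [0, 0, 0, -7, 0, 0, 1]]]'

```text
clock: 5.4
tcp_pos: [0.4978, 0.101, 0.3603]
orientation: [0.411, 0.574, 0.422, -0.568]
wrist_force: [-0.2, 0.4, -0.0]
finger_gap: 0.0852
```

Request:
drive_tool --plan '[[[0, 0, 0, -7, 0, 0, 1], [0, 0, 0, -7, 0, 0, 1], [0, 0, 0, -6, 0, 0, 1], [0, 0, 0, 0, 0, 0, 1], [0, 0, 0, 0, 0, 0, 1]]]'

```text
clock: 5.82
tcp_pos: [0.4979, 0.1011, 0.3606]
orientation: [0.502, 0.497, 0.512, -0.489]
wrist_force: [0.4, -0.2, 0.5]
finger_gap: 0.0854
```

```bash
python3 - <<'E'
from h import *
st();snap("wrist","w4");
go([.613,.2525,.36],down(0))
snap("top","top4")
E
```

```text
t 5.82 tcp [0.4979 0.1011 0.3606] xax [-0.0022  0.0179 -0.9998] yax [ 0.9996  0.0297 -0.0017] F [ 0.4262 -0.2151  0.4546] gap 0.0854 q [0.0314 0.179  0.1845 1.5779 0.0179 1.5725]
d_tool cm [  0.325   11.9507 -14.7868] rotvec deg [ 1.6995 -1.0318  0.0939] rows>= 4.559985403038969 0.2779970839167426
```

View pics/w4.png

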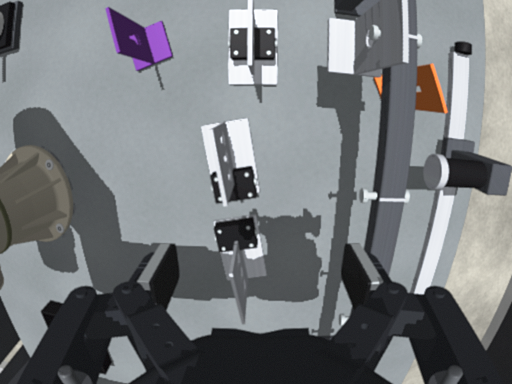

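View pics/top4.png

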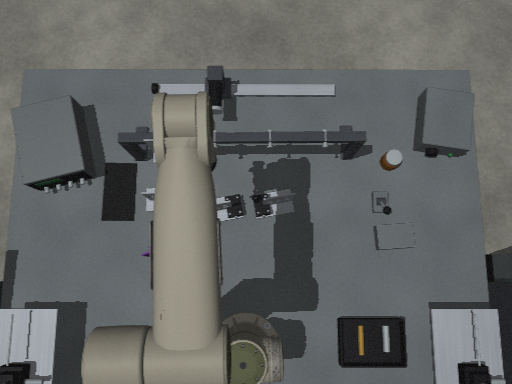

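The picture shows the finished plate on its stud at upper right (370,40), with clear ground ahead of it and the carriers to the left of the rail. I correct the tilt, then move above the plate.

Request:
drive_tool --plan '[[[0, 0, 0, 1.7, -1.03, 0.1, 1], [0, 2.3, -3.1, 0, 0, 0, 1], [0, 2.3, -3.1, 0, 0, 0, 1], [0, 2.3, -3.1, 0, 0, 0, 1], [0, 0, 0, 0, 0, 0, 1]]]'

```text
clock: 6.33
tcp_pos: [0.5699, 0.1986, 0.3577]
orientation: [0.5, 0.499, 0.502, -0.499]
wrist_force: [-1.2, -0.5, -2.3]
finger_gap: 0.0859
```

```bash
python3 - <<'E'
from h import *
st();snap("wrist","w5",k=1.5);
go([.613,.2525,.36],down(0))
E
```

```text
t 6.33 tcp [0.5699 0.1986 0.3577] xax [-0.0016  0.0012 -1.    ] yax [ 1.      0.0044 -0.0016] F [-1.2018 -0.5303 -2.3238] gap 0.0859 q [0.2016 0.3838 0.4544 1.6427 0.0015 1.7679]
d_tool cm [-0.1757  4.4942 -5.566 ] rotvec deg [0.2447 0.0197 0.1323] rows>= 1.7160823796237479 0.03895332190176625
```

View pics/w5.png

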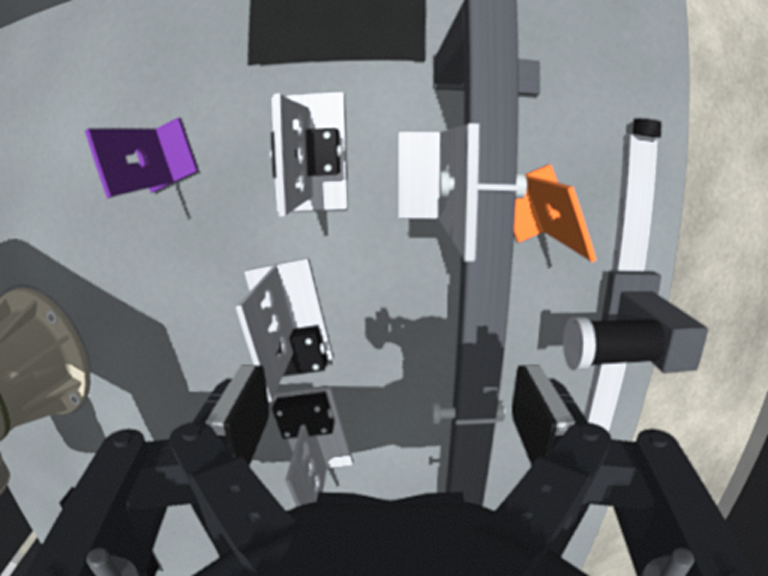

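```bash
python3 - <<'E'
from h import *
P=pose()
for uv,z in [((472,124),.279),((471,261),.279),((503,188),.237)]:
    o,d=wray((uv[0]/1.5,uv[1]/1.5),P); print(o+d*(z-o[2])/d[2])
E
```

```text
[0.6085 0.2883 0.279 ]
[0.6105 0.2178 0.279 ]
[0.6363 0.2526 0.237 ]
```

Request:
drive_tool --plan '[[[0, 2.1, -2.7, 0.2, 0, 0.1, 1], [0, 2.0, -2.7, 0, 0, 0, 1], [2, 0, 0, 0, 0, 0, 1], [3, 0, 0, 0, 0, 0, 1], [0, 0, 0, 0, 0, 0, 1]]]'

```text
clock: 6.8
tcp_pos: [0.6045, 0.2473, 0.3033]
orientation: [-0.498, -0.497, -0.501, 0.504]
wrist_force: [-1.2, -1.2, -2.5]
finger_gap: 0.0856
```

```bash
python3 - <<'E'
from h import *
st();snap("wrist","w6",k=1.5);
go([.611,.2528,.247],down(0))
E
```

```text
t 6.8 tcp [0.6045 0.2473 0.3033] xax [-0.011  -0.0039 -0.9999] yax [ 0.9999 -0.0016 -0.011 ] F [-1.2353 -1.1698 -2.4837] gap 0.0856 q [ 0.2659  0.489   0.4826  1.5761 -0.0009  1.8383]
d_tool cm [ 6.0147  0.6083 -0.5716] rotvec deg [-0.1071  0.1519  0.3779] rows>= 1.4561864135686144 0.05881197544429075
```

View pics/w6.png

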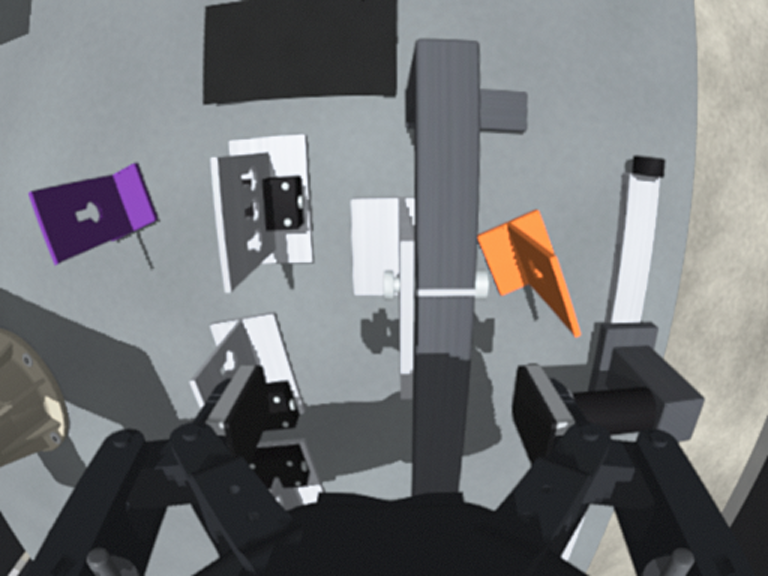

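Request:
drive_tool --plan '[[[2, 0.2, -0.1, 0, 0.15, 0.4, 1], [2, 0, 0, 0, 0, 0, 1], [1.5, 0, 0, 0, 0, 0, 1], [0, 0, 0, 0, 0, 0, 1], [0, 0, 0, 0, 0, 0, 1]]]'

```text
clock: 7.27
tcp_pos: [0.6105, 0.2489, 0.2588]
orientation: [0.502, 0.504, 0.497, -0.497]
wrist_force: [0.3, 0.5, 0.2]
finger_gap: 0.0852
```

```bash
python3 - <<'E'
from h import *
st();go([.611,.2528,.247],down(0));snap("wrist","w7",k=1.5);
E
```

```text
t 7.27 tcp [0.6105 0.2489 0.2588] xax [ 0.0116  0.0031 -0.9999] yax [ 0.9999 -0.0019  0.0116] F [0.2836 0.5057 0.1533] gap 0.0852 q [ 0.2655  0.4723  0.3484  1.4348 -0.0001  1.8382]
d_tool cm [ 1.1819  0.0334 -0.3882] rotvec deg [-0.1096 -0.1786 -0.6658] rows>= 0.2984356490041966 0.09749119221369848
```

View pics/w7.png

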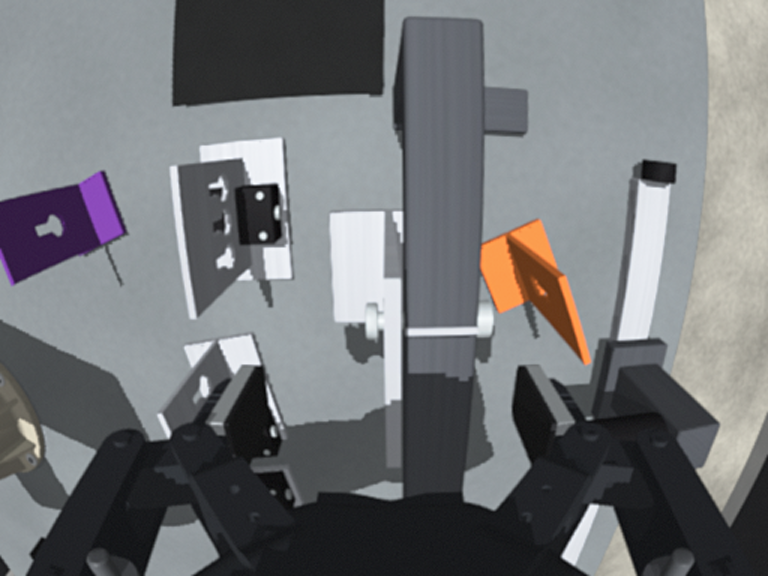

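Request:
drive_tool --plan '[[[1.1, 0, -0.4, 0, -0.15, -0.6, 1], [0, 0, 0, 0, 0, 0, 1], [0, 0, 0, 0, 0, 0, 1], [0, 0, 0, 0, 0, 0, 1], [0, 0, 0, 0, 0, 0, 1]]]'

```text
clock: 7.73
tcp_pos: [0.6106, 0.2536, 0.2458]
orientation: [-0.5, -0.5, -0.5, 0.5]
wrist_force: [0.5, -0.4, 0.5]
finger_gap: 0.0852
```

```bash
python3 - <<'E'
from h import *
st();go([.611,.2528,.247],down(0));
P=pose()
im=env.read_camera("wrist");cv2.imwrite("pics/w8.png",im[:,:,::-1])
for p in [(.6105,.2878,.279),(.6105,.2178,.279),(.605,.253,.225)]: print(wproj(p,P)*1.5)
E
```

```text
t 7.73 tcp [0.6106 0.2536 0.2458] xax [-0.0003  0.0002 -1.    ] yax [ 1.     -0.0007 -0.0003] F [ 0.5142 -0.4121  0.5159] gap 0.0852 q [0.2722 0.4882 0.3419 1.4248 0.0002 1.8437]
d_tool cm [-0.1225  0.038   0.0774] rotvec deg [-0.0412 -0.0098  0.0167] rows>= 0.03592572080523595 0.0063608235250759825
[388.9544 321.4578]
[389.5333 506.6613]
[375.959  348.9288]
```

View pics/w8.png

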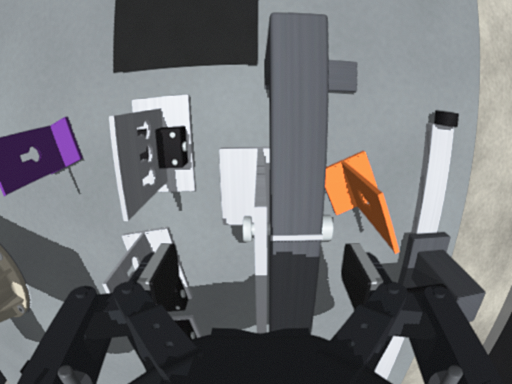

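The jaws straddle the plate, which is at column 262 with the jaw centre at about 261. I close on it.

Request:
drive_tool --plan '[[[0, 0, 0, 0, 0, 0, 0], [0, 0, 0, 0, 0, 0, 0], [0, 0, 0, 0, 0, 0, 0], [0, 0, 0, 0, 0, 0, 0], [0, 0, 0, 0, 0, 0, 0]]]' --squeeze 60

```text
clock: 8.2
tcp_pos: [0.6105, 0.2535, 0.2456]
orientation: [-0.5, -0.5, -0.5, 0.5]
wrist_force: [-0.7, 0.2, 0.8]
finger_gap: 0.0257
```

Request:
drive_tool --plan '[[[0, 0, 0, 0, 0, 0, 0], [0, 0, 0, 0, 0, 0, 0], [0, 0, 0, 0, 0, 0, 0], [0, 0, 0, 0, 0, 0, 0], [0, 0, 0, 0, 0, 0, 0]]]'

```text
clock: 8.62
tcp_pos: [0.6107, 0.2535, 0.2456]
orientation: [0.5, 0.5, 0.5, -0.5]
wrist_force: [-0.4, 1.0, -0.3]
finger_gap: 0.0039
```

```bash
python3 - <<'E'
from h import *
st()
P=pose()
im=env.read_camera("wrist");cv2.imwrite("pics/w9.png",cv2.resize(im[:,:,::-1],None,fx=1.5,fy=1.5))
E
```

```text
t 8.62 tcp [0.6107 0.2535 0.2456] xax [-0.0001  0.0003 -1.    ] yax [ 1.     -0.0008 -0.0001] F [-0.4406  0.9759 -0.2742] gap 0.0039 q [0.2721 0.488  0.3414 1.4242 0.0003 1.8437]
```

View pics/w9.png

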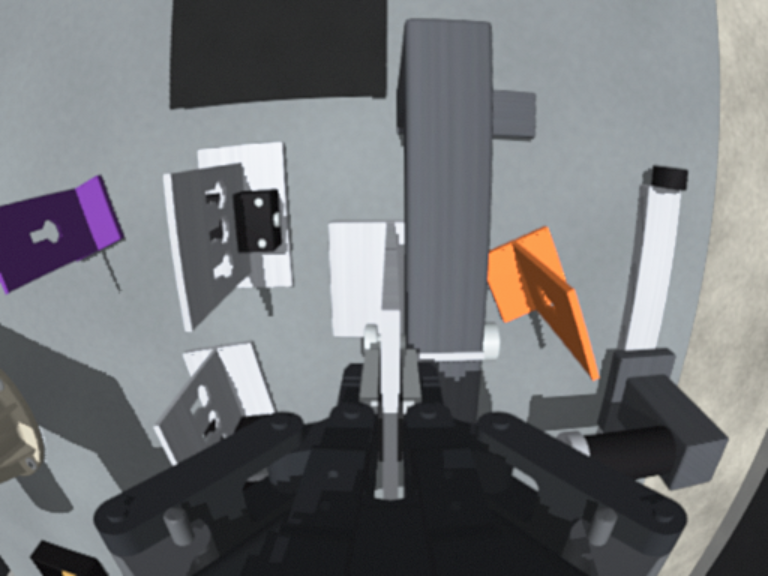

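The plate is gripped (gap 3.9 mm). I lift it 26 mm and pull it toward the robot.

Request:
drive_tool --plan '[[[-0.6, 0, 0, 0, 0, 0, 0], [-1.0, 0, 0, 0, 0, 0, 0], [-1.0, 0, 0, 0, 0, 0, 0], [0, 0, 0, 0, 0, 0, 0], [0, 0, 0, 0, 0, 0, 0]]]'

```text
clock: 9.08
tcp_pos: [0.6109, 0.2536, 0.2723]
orientation: [0.5, 0.5, 0.5, -0.5]
wrist_force: [-0.2, 0.0, -3.4]
finger_gap: 0.004
```

Request:
drive_tool --plan '[[[0, -0.5, 0, 0, 0, 0, 0], [0, -1, 0, 0, 0, 0, 0], [0, -1.5, 0, 0, 0, 0, 0], [0, -2, 0, 0, 0, 0, 0], [0, -2, 0, 0, 0, 0, 0]]]'

```text
clock: 9.5
tcp_pos: [0.5391, 0.2532, 0.2704]
orientation: [-0.499, -0.5, -0.5, 0.501]
wrist_force: [0.3, 0.7, -2.6]
finger_gap: 0.0045
```

```bash
python3 - <<'E'
from h import *
st()
P=pose()
im=env.read_camera("wrist");cv2.imwrite("pics/w10.png",cv2.resize(im[:,:,::-1],None,fx=1.5,fy=1.5))
go([.55,.428,.125+.02],down(0))
E
```

```text
t 9.5 tcp [0.5391 0.2532 0.2704] xax [-0.0025 -0.0004 -1.    ] yax [ 1.     -0.0011 -0.0025] F [ 0.2849  0.6625 -2.5725] gap 0.0045 q [0.3043 0.3508 0.1938 1.4164 0.0003 1.8762]
d_tool cm [ 12.5785   1.6264 -17.4618] rotvec deg [0.0324 0.037  0.3603] rows>= 5.175520983526535 0.050789902642926286
```

View pics/w10.png

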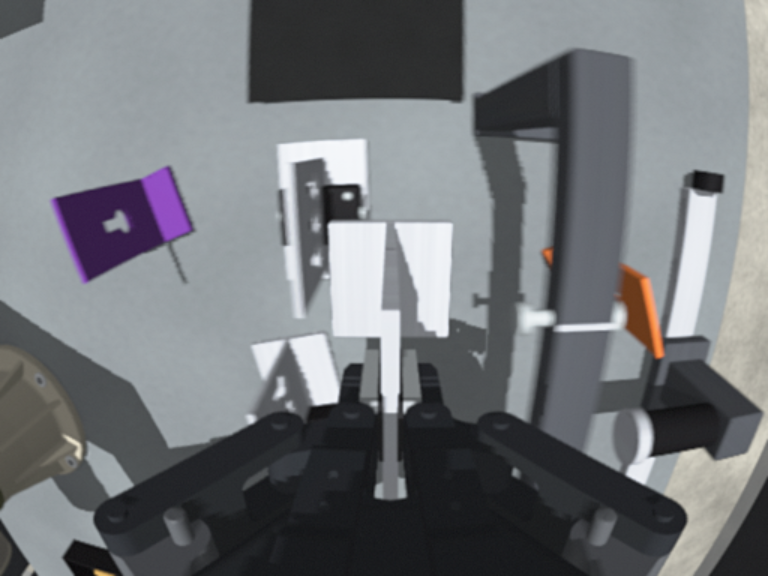

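Request:
drive_tool --plan '[[[-2.5, -0.5, 0, 0, 0, 0, 0], [0, -1.1, -3.5, 0, 0, 0, 0], [0, -1.1, -3.5, 0, 0, 0, 0], [0, -1.1, -3.5, 0, 0, 0, 0], [0, -1.1, -3.5, 0, 0, 0, 0]]]'

```text
clock: 9.97
tcp_pos: [0.4906, 0.3945, 0.2964]
orientation: [-0.499, -0.5, -0.5, 0.501]
wrist_force: [1.9, 0.2, -3.9]
finger_gap: 0.0042
```

Request:
drive_tool --plan '[[[0, 0, -2.7, 0, 0, 0, 0], [1, 0, 0, 0, 0, 0, 0], [3, 0, 0, 0, 0, 0, 0], [3, 0, 0, 0, 0, 0, 0], [3, 0, 0, 0, 0, 0, 0]]]'

```text
clock: 10.38
tcp_pos: [0.4909, 0.4208, 0.1951]
orientation: [0.5, 0.5, 0.5, -0.5]
wrist_force: [0.4, 0.5, -3.7]
finger_gap: 0.0043
```

```bash
python3 - <<'E'
from h import *
st()
P=pose()
snap("top","top11",(90,120,290,270),4)
go([.49,.425,.1156],down(0))
E
```

```text
t 10.38 tcp [0.4909 0.4208 0.1951] xax [-0.0006  0.     -1.    ] yax [ 1.      0.0002 -0.0006] F [ 0.3675  0.5003 -3.6827] gap 0.0043 q [0.5845 0.4661 0.184  1.2892 0.0003 2.1551]
d_tool cm [ 7.1621  0.3036 -0.6949] rotvec deg [-0.009   0.3722  0.603 ] rows>= 1.7271228589890555 0.09897699663248868
```

View pics/top11.png

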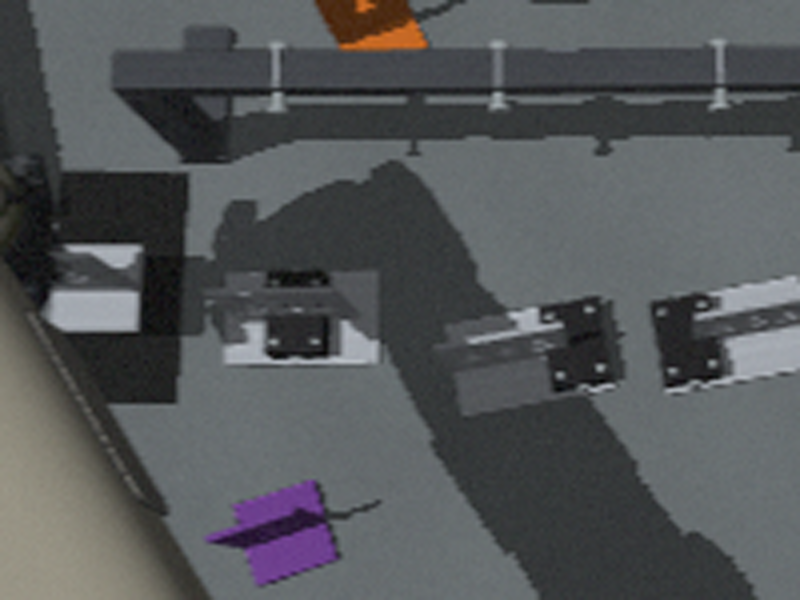

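The plate is over the mat. I lower it.

Request:
drive_tool --plan '[[[3, 0, 0, 0, 0, 0, 0], [3, 0, 0, 0, 0, 0, 0], [1.2, 0, 0, 0, 0, 0, 0], [0.3, 0, 0, 0, 0, 0, 0], [0, 0, 0, 0, 0, 0, 0]]]'

```text
clock: 10.85
tcp_pos: [0.4908, 0.42, 0.1208]
orientation: [-0.499, -0.499, -0.5, 0.501]
wrist_force: [1.0, -0.2, -2.6]
finger_gap: 0.0039
```

Request:
drive_tool --plan '[[[0.2, 0, 0, 0, 0, 0, 0], [0.2, 0, 0, 0, 0, 0, 0], [0, 0, 0, 0, 0, 0, 0], [0, 0, 0, 0, 0, 0, 0], [0, 0, 0, 0, 0, 0, 0]]]'

```text
clock: 11.27
tcp_pos: [0.4919, 0.4208, 0.1185]
orientation: [0.5, 0.501, 0.5, -0.5]
wrist_force: [-0.0, 0.3, -3.0]
finger_gap: 0.0042
```

Request:
drive_tool --plan '[[[0.2, 0, 0, 0, 0, 0, 0], [0.2, 0, 0, 0, 0, 0, 0], [0, 0, 0, 0, 0, 0, 0], [0, 0, 0, 0, 0, 0, 0], [0, 0, 0, 0, 0, 0, 0]]]'

```text
clock: 11.68
tcp_pos: [0.4921, 0.4208, 0.1149]
orientation: [0.5, 0.501, 0.5, -0.5]
wrist_force: [-1.1, -2.4, 5.4]
finger_gap: 0.0038
```

It's in contact. I release it and rise.

Request:
drive_tool --plan '[[[-0.1, 0, 0, 0, 0, 0, 0], [0, 0, 0, 0, 0, 0, 0.3], [0, 0, 0, 0, 0, 0, 0.6], [0, 0, 0, 0, 0, 0, 1], [0, 0, 0, 0, 0, 0, 1]]]'

```text
clock: 12.1
tcp_pos: [0.4916, 0.4207, 0.1145]
orientation: [-0.5, -0.5, -0.5, 0.5]
wrist_force: [0.1, 0.4, 0.2]
finger_gap: 0.0523
```

Request:
drive_tool --plan '[[[-1, 0, 0, 0, 0, 0, 1], [-3, 0, 0, 0, 0, 0, 1], [-4, 0, 0, 0, 0, 0, 1], [-4, 0, 0, 0, 0, 0, 1], [-4, 0, 0, 0, 0, 0, 1]]]'

```text
clock: 12.52
tcp_pos: [0.4912, 0.4203, 0.277]
orientation: [-0.5, -0.5, -0.5, 0.5]
wrist_force: [1.1, 0.0, 0.4]
finger_gap: 0.0851
```

```bash
python3 - <<'E'
from h import *
st()
snap("wrist","w12",k=1.5)
go([.48,.27,.31],down(0))
E
```

```text
t 12.52 tcp [0.4912 0.4203 0.277 ] xax [-0.0005  0.0002 -1.    ] yax [ 1.     -0.0007 -0.0005] F [1.143  0.0207 0.37  ] gap 0.0851 q [0.5836 0.457  0.3687 1.4827 0.0004 2.155 ]
d_tool cm [-2.4472 -1.3095 15.1668] rotvec deg [-0.0372 -0.428  -0.6091] rows>= 3.6975290770912697 0.10409887655947185
```

View pics/w12.png

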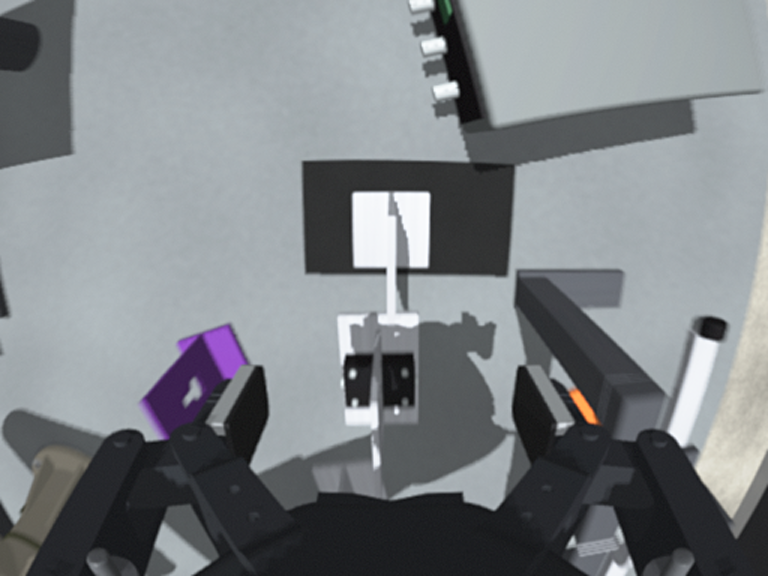

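The finished plate stands on the mat (foot at 353–430, 192–268). Next I hover to measure carrier L.

Request:
drive_tool --plan '[[[0.2, -0.2, 4.1, 0, 0, 0, 1], [0.2, -0.2, 4.1, 0, 0, 0, 1], [0.2, -0.2, 4.1, 0, 0, 0, 1], [0.2, -0.2, 4.1, 0, 0, 0, 1], [0.2, -0.2, 4.1, 0, 0, 0, 1]]]'

```text
clock: 12.98
tcp_pos: [0.481, 0.2141, 0.2653]
orientation: [0.5, 0.5, 0.5, -0.5]
wrist_force: [0.9, -0.6, 0.9]
finger_gap: 0.0853
```

Request:
drive_tool --plan '[[[0, 0, 1.5, 0, 0, 0, 1], [0, 0, 0, 0, 0, 0, 1], [0, 0, 0, 0, 0, 0, 1], [0, 0, 0, 0, 0, 0, 1], [0, 0, 0, 0, 0, 0, 1]]]'

```text
clock: 13.4
tcp_pos: [0.4817, 0.2016, 0.2649]
orientation: [0.5, 0.5, 0.5, -0.5]
wrist_force: [-0.2, 0.1, -0.3]
finger_gap: 0.0858
```

```bash
python3 - <<'E'
from h import *
st()
snap("wrist","w13",k=1.5)
E
```

```text
t 13.4 tcp [0.4817 0.2016 0.2649] xax [ 0.      0.0005 -1.    ] yax [1.     0.0006 0.0001] F [-0.2464  0.1497 -0.3149] gap 0.0858 q [ 0.2423  0.2023 -0.0187  1.3495  0.0005  1.8125]
```

View pics/w13.png

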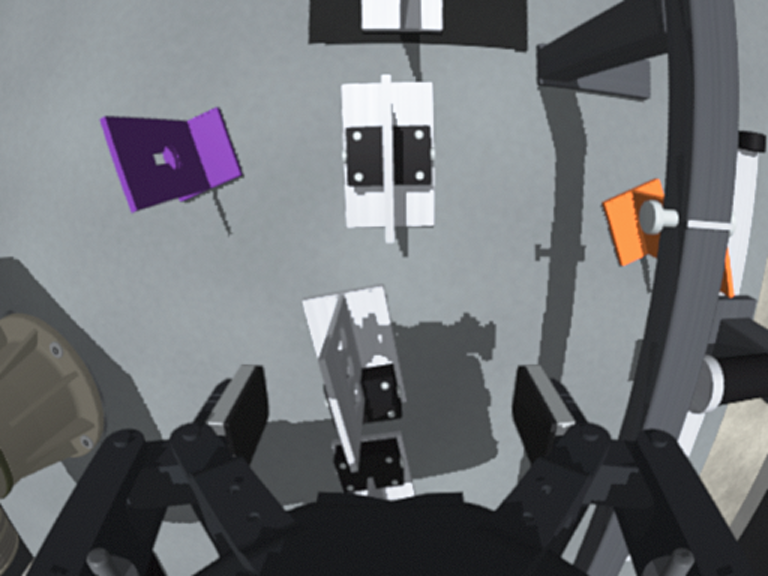

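```bash
python3 - <<'E'
from h import *
im=cv2.imread("pics/w13_raw.png")[40:170,220:300]
cv2.imwrite("pics/z13.png",cv2.resize(im,None,fx=4.5,fy=4.5,interpolation=cv2.INTER_NEAREST))
P=pose()
for uv in [(386,76),(390,241)]:
    o,d=wray((uv[0]/1.5,uv[1]/1.5),P); print(o+d*(.145-o[2])/d[2])
g=cv2.cvtColor(cv2.imread("pics/w13_raw.png"),cv2.COLOR_BGR2GRAY)
print(g[45:58,257]);print(g[152:166,260]); print(g[100,245:275])
E
```

```text
[0.4795 0.323  0.145 ]
[0.4818 0.2244 0.145 ]
[158 159 158 154 192 249 251 248 248 247 247 247 247]
[233 232 232 231 231 232 231 232 232 217 182 165 164 165]
[ 55  54  54  55  54  55  53  52  47  84 171 232 241 240 242 240 174  77
  22  24  26  23  24  30  51  53  53  53  54  53]
```

View pics/z13.png

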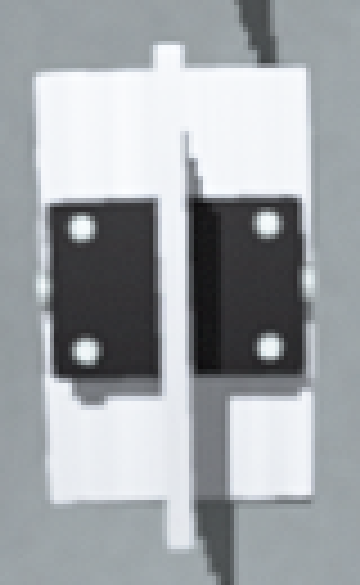

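Plate top ends are at raw px (257,49) and (260,162), giving centre (0.4806, 0.2737) and yaw about 1.3°. I move in to grasp it.

Request:
drive_tool --plan '[[[0, -0.1, -3.6, -1.3, 0, 0, 1], [0, 0, -3.6, 0, 0, 0, 1], [3, 0, 0, 0, 0, 0, 1], [3, 0, 0, 0, 0, 0, 1], [3, 0, 0, 0, 0, 0, 1]]]'

```text
clock: 13.87
tcp_pos: [0.4797, 0.2749, 0.1737]
orientation: [0.506, 0.494, 0.506, -0.493]
wrist_force: [-0.1, -0.5, -0.8]
finger_gap: 0.0857
```

Request:
drive_tool --plan '[[[3, 0, 0, 0, 0, 0, 1], [3, 0, 0, 0, 0, 0, 1], [0.3, 0, 0, 0, 0, 0, 1], [0, 0, 0, 0, 0, 0, 1], [0, 0, 0, 0, 0, 0, 1]]]'

```text
clock: 14.28
tcp_pos: [0.4802, 0.2735, 0.1127]
orientation: [0.506, 0.494, 0.506, -0.494]
wrist_force: [-0.4, 1.1, 0.5]
finger_gap: 0.0854
```

```bash
python3 - <<'E'
from h import *
st()
go([.4806,.2737,.112],down(np.radians(1.3)))
snap("wrist","w14",k=1.5)
E
```

```text
t 14.28 tcp [0.4802 0.2735 0.1127] xax [ 0.0003  0.0005 -1.    ] yax [0.9997 0.023  0.0003] F [-0.4146  1.0528  0.4796] gap 0.0854 q [ 0.3722  0.3336 -0.2247  1.0121  0.0004  1.9201]
d_tool cm [ 0.0669  0.0455 -0.0224] rotvec deg [ 0.0158 -0.0273 -0.0159] rows>= 0.02012266364208482 0.0049339236268404465
```

View pics/w14.png

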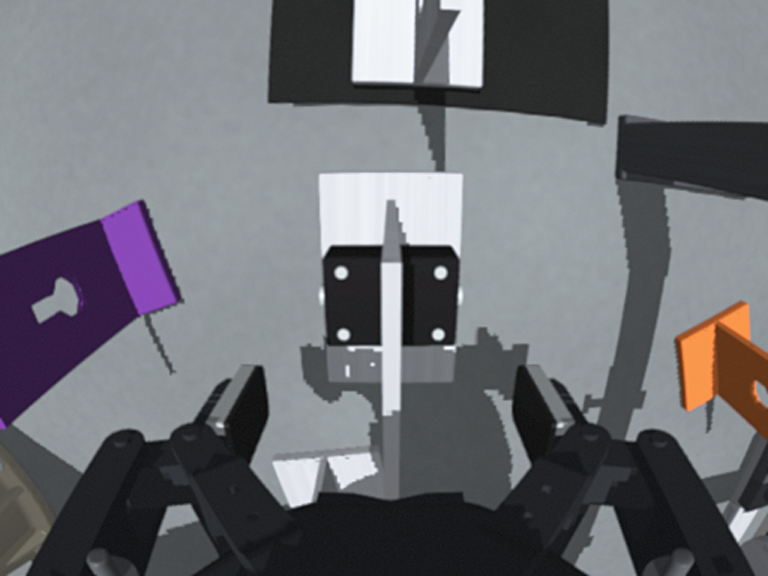

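Request:
drive_tool --plan '[[[0, 0, 0, 0, 0, 0, 0], [0, 0, 0, 0, 0, 0, 0], [0, 0, 0, 0, 0, 0, 0], [0, 0, 0, 0, 0, 0, 0], [0, 0, 0, 0, 0, 0, 0]]]' --squeeze 100

```text
clock: 14.75
tcp_pos: [0.4799, 0.2726, 0.1121]
orientation: [0.505, 0.495, 0.505, -0.494]
wrist_force: [-0.7, -0.2, -0.3]
finger_gap: 0.0254
```

Request:
drive_tool --plan '[[[0, 0, 0, 0, 0, 0, 0], [0, 0, 0, 0, 0, 0, 0], [0, 0, 0, 0, 0, 0, 0], [-0.5, 0, 0, 0, 0, 0, 0], [-1, 0, 0, 0, 0, 0, 0]]]'

```text
clock: 15.17
tcp_pos: [0.477, 0.2716, 0.1243]
orientation: [0.504, 0.492, 0.507, -0.497]
wrist_force: [-0.1, 0.4, -8.5]
finger_gap: 0.0037
```

Request:
drive_tool --plan '[[[-3, 0, 0, 0, 0, 0, 0], [-4, 0, 0, 0, 0, 0, 0], [-4, 0, 0, 0, 0, 0, 0], [-3, 0, 0, 0, 0, 0, 0], [-1, 0, 0, 0.8, 0, 0, 0]]]'

```text
clock: 15.58
tcp_pos: [0.4809, 0.2732, 0.2819]
orientation: [0.503, 0.5, 0.501, -0.496]
wrist_force: [1.4, 0.6, -7.8]
finger_gap: 0.0037
```

```bash
python3 - <<'E'
from h import *
st()
go([.53,.2527,.275],down(np.radians(0.5)))
snap("wrist","w15",k=1.5)
E
```

```text
t 15.58 tcp [0.4809 0.2732 0.2819] xax [ 0.0055  0.0027 -1.    ] yax [1.     0.0077 0.0055] F [ 1.3817  0.5732 -7.7962] gap 0.0037 q [0.3712 0.2564 0.0919 1.4002 0.0005 1.9343]
d_tool cm [0.7071 4.8905 2.0913] rotvec deg [-0.0583 -0.1509 -0.3163] rows>= 1.2867402669142545 0.04962019251150063
```

View pics/w15.png

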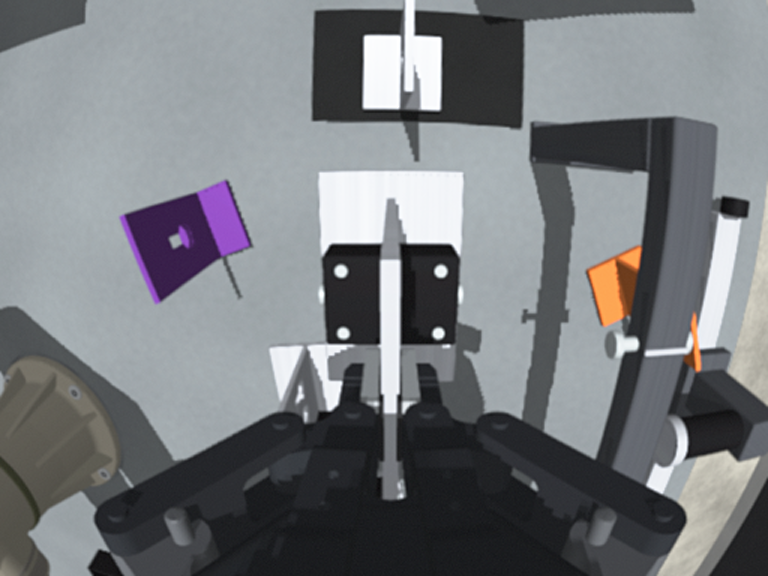

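```bash
python3 - <<'E'
from h import *
P=pose();st()
f=lambda u:((u[0]+.5)/1.5-.5,(u[1]+.5)/1.5-.5)
def at(u,z):
    o,d=wray(f(u),P); return o+d*(z-o[2])/d[2]
print("head",at((612,346),.225),"tickbeam",at((667,352),.237), "post-beam corner",at((675,120),.237),at((716,124),.237))
zt=P[0][2]
print("foot far",at((320,171),zt-.102),at((463,171),zt-.102),"near top end",at((393,498),zt+.033))
g=cv2.cvtColor(cv2.imread("pics/w15_raw.png"),cv2.COLOR_BGR2GRAY)
cv2.imwrite("pics/z15.png",cv2.resize(cv2.imread("pics/w15_raw.png")[200:260,390:480],None,fx=8,fy=8,interpolation=cv2.INTER_CUBIC))
E
```

```text
t 15.63 tcp [0.4811 0.2732 0.2814] xax [ 0.0058  0.0027 -1.    ] yax [1.     0.0063 0.0058] F [ 0.8544  0.3209 -7.0575] gap 0.0033 q [0.3712 0.2566 0.091  1.3988 0.0004 1.9356]
head [0.6029 0.2542 0.225 ] tickbeam [0.6334 0.2546 0.237 ] post-beam corner [0.6172 0.376  0.237 ] [0.6451 0.3784 0.237 ]
foot far [0.443  0.3398 0.1794] [0.5217 0.3402 0.1794] near top end [0.4822 0.2418 0.3144]
```

View pics/z15.png

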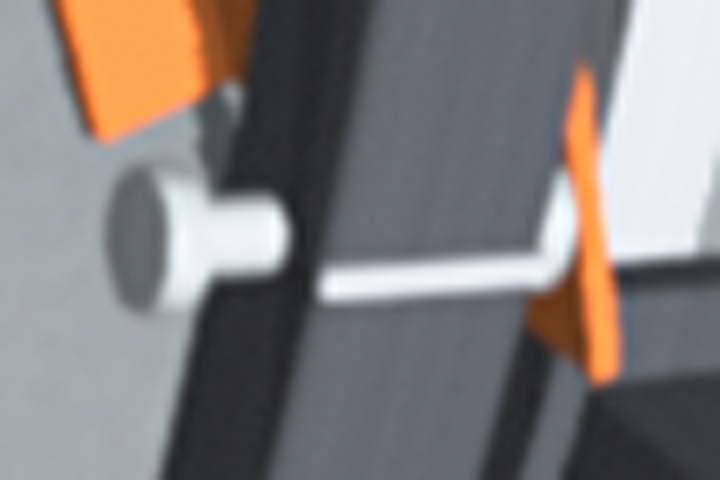

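Request:
drive_tool --plan '[[[0.5, 1.5, 1.0, 0, 0, 0, 0], [0.4, 1.5, 1.05, 0, 0, 0, 0], [0, 1.5, 0, 0, 0, 0, 0], [0, 1.0, 0, 0, 0, 0, 0], [0, 0, 0, 0, 0, 0, 0]]]'

```text
clock: 16.05
tcp_pos: [0.5357, 0.2517, 0.2637]
orientation: [0.501, 0.497, 0.502, -0.5]
wrist_force: [-0.8, 0.7, -8.3]
finger_gap: 0.0039
```

Request:
drive_tool --plan '[[[0, 0, 0, 0, 0, 0, 0], [0, 0, 0, 0, 0, 0, 0], [0, 0, 0, 0, 0, 0, 0], [0, 0, 0, 0, 0, 0, 0], [0, 0, 0, 0, 0, 0, 0]]]'

```text
clock: 16.47
tcp_pos: [0.5343, 0.2527, 0.2677]
orientation: [0.502, 0.498, 0.502, -0.498]
wrist_force: [-0.6, -0.5, -7.8]
finger_gap: 0.0033
```

```bash
cat >> h.py <<'E'
def zoom(raw,crop,k,out):
    x0,y0,x1,y1=crop; cv2.imwrite("pics/"+out,cv2.resize(cv2.imread("pics/"+raw)[y0:y1,x0:x1],None,fx=k,fy=k,interpolation=cv2.INTER_CUBIC))
def wat(uv,z,P):
    o,d=wray(uv,P); return o+d*(z-o[2])/d[2]
E
python3 - <<'E'
from h import *
st()
go([.55,.2527,.272],down(np.radians(0.5)))
snap("wrist","w16",k=1.5); snap("scene","s16",(240,160,440,310),4)
E
```

```text
t 16.47 tcp [0.5343 0.2527 0.2677] xax [-0.0006  0.0001 -1.    ] yax [ 1.      0.0084 -0.0006] F [-0.5957 -0.515  -7.8342] gap 0.0033 q [0.3058 0.3398 0.1717 1.4032 0.0003 1.8682]
d_tool cm [-0.435   1.5648  0.0104] rotvec deg [-0.0175 -0.0072  0.0321] rows>= 0.3894954725207509 0.005205920964189089
```

View pics/w16.png

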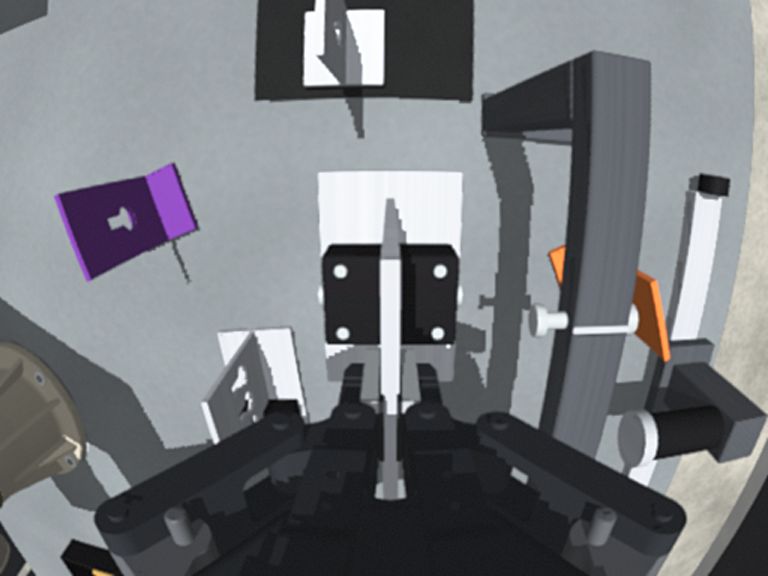

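View pics/s16.png

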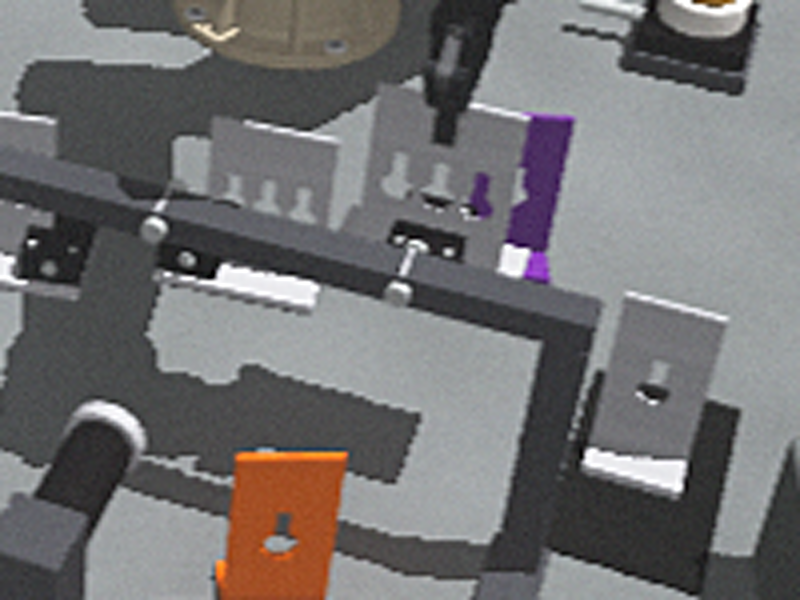

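```bash
python3 - <<'E'
from h import *
P=pose()
f=lambda u:((u[0]+.5)/1.5-.5,(u[1]+.5)/1.5-.5)
print("head",wat(f((534,321)),.225,P),wat(f((602,326)),.237,P),"foot",wat(f((320,172)),P[0][2]-.102,P))
go([.60,.2527,.272],down(np.radians(0.5)))
E
```

```text
head [0.6022 0.2553 0.225 ] [0.6324 0.2573 0.237 ] foot [0.4957 0.3184 0.1658]
d_tool cm [-0.4169  6.5381  0.0526] rotvec deg [-0.0223 -0.0161  0.0074] rows>= 1.5711320773775848 0.0039732849300349905
```

Request:
drive_tool --plan '[[[-0.4, 1.5, 0, 0, 0, 0, 0], [0, 2, 0, 0, 0, 0, 0], [0, 1.5, 0, 0, 0, 0, 0], [0, 1.0, 0, 0, 0, 0, 0], [0, 0, 0, 0, 0, 0, 0]]]'

```text
clock: 16.98
tcp_pos: [0.5971, 0.2528, 0.271]
orientation: [0.502, 0.499, 0.502, -0.498]
wrist_force: [-0.7, 0.3, -8.5]
finger_gap: 0.0032
```

Request:
drive_tool --plan '[[[0, 0, 0, 0, 0, 0, 0], [0, 0, 0, 0, 0, 0, 0], [0, 0, 0, 0, 0, 0, 0], [0, 0, 0, 0, 0, 0, 0], [0, 0, 0, 0, 0, 0, 0]]]'

```text
clock: 17.4
tcp_pos: [0.5944, 0.2532, 0.2719]
orientation: [0.502, 0.498, 0.502, -0.498]
wrist_force: [-0.1, -1.0, -8.9]
finger_gap: 0.0036
```

```bash
python3 - <<'E'
from h import *
st()
go([.6135,.253,.272],down(np.radians(0.5)))
snap("wrist","w17",k=1.5); zoom("w17_raw.png",(230,180,370,300),5,"z17.png");snap("scene","s17",(240,160,440,310),4)
E
```

```text
t 17.4 tcp [0.5944 0.2532 0.2719] xax [-0.0002  0.0003 -1.    ] yax [ 1.      0.0083 -0.0002] F [-0.0703 -0.9674 -8.9274] gap 0.0036 q [0.2783 0.4556 0.354  1.4694 0.0003 1.8408]
d_tool cm [-0.0069  1.9084  0.0318] rotvec deg [-0.0217 -0.0152  0.0113] rows>= 0.4577122134486637 0.004023501793783522
```

View pics/z17.png

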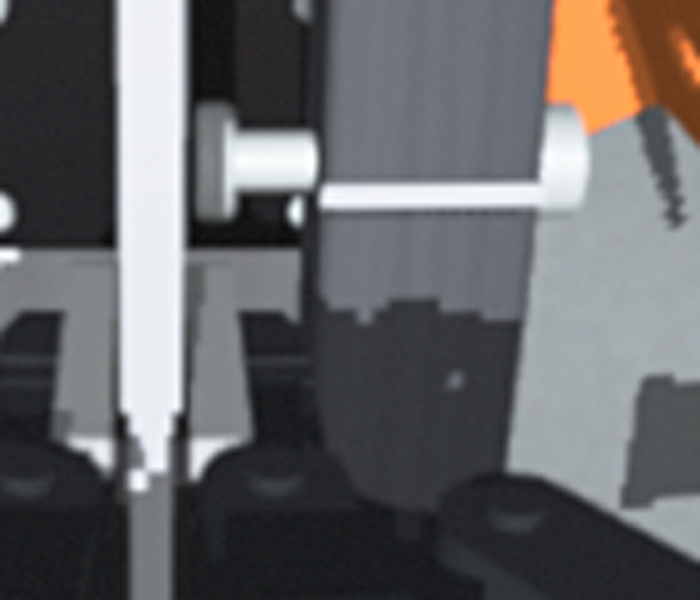

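View pics/s17.png

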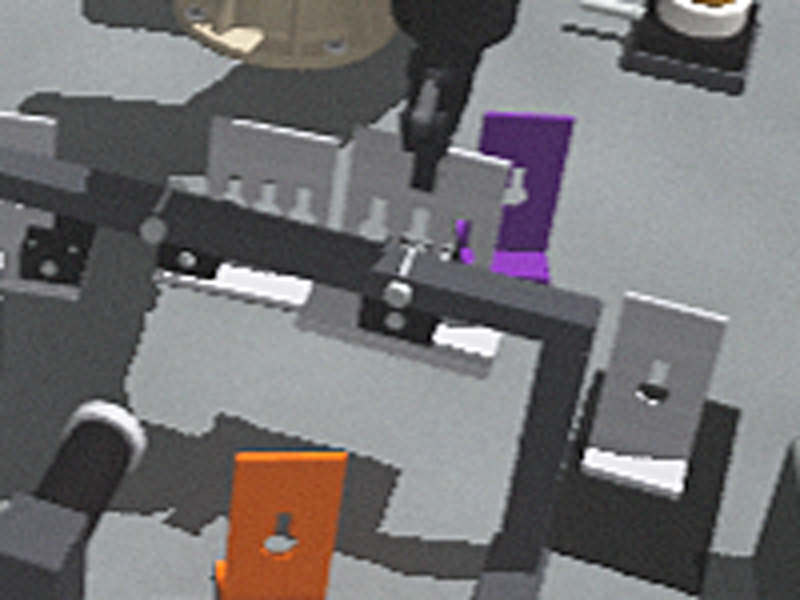

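The head lines up in y with the tool as it did for the finished plate (v≈318 at the same TCP y). I insert.

Request:
drive_tool --plan '[[[0, 0.5, 0, 0, 0, 0, 0], [0, 0.5, 0, 0, 0, 0, 0], [0, 0.5, 0, 0, 0, 0, 0], [0, 0.4, 0, 0, 0, 0, 0], [0, 0, 0, 0, 0, 0, 0]]]'

```text
clock: 17.92
tcp_pos: [0.6141, 0.253, 0.271]
orientation: [0.501, 0.498, 0.502, -0.499]
wrist_force: [-1.8, -0.3, -8.8]
finger_gap: 0.0032
```

Request:
drive_tool --plan '[[[0, 0, 0, 0, 0, 0, 0], [0, 0, 0, 0, 0, 0, 0], [0, 0, 0, 0, 0, 0, 0], [0, 0, 0, 0, 0, 0, 0], [0, 0, 0, 0, 0, 0, 0]]]'

```text
clock: 18.33
tcp_pos: [0.614, 0.2532, 0.2717]
orientation: [0.502, 0.498, 0.502, -0.498]
wrist_force: [-0.4, -0.2, -8.3]
finger_gap: 0.0038
```

It went in without contact. I lower in steps.

Request:
drive_tool --plan '[[[0.4, 0, 0, 0, 0, 0, 0], [0.4, 0, 0, 0, 0, 0, 0], [0.3, 0, 0, 0, 0, 0, 0], [0, 0, 0, 0, 0, 0, 0], [0, 0, 0, 0, 0, 0, 0]]]'

```text
clock: 18.75
tcp_pos: [0.6137, 0.2536, 0.2599]
orientation: [0.502, 0.498, 0.503, -0.498]
wrist_force: [0.5, 2.5, -10.4]
finger_gap: 0.0036
```

Request:
drive_tool --plan '[[[0.4, 0, 0, 0, 0, 0, 0], [0.4, 0, 0, 0, 0, 0, 0], [0.3, 0, 0, 0, 0, 0, 0], [0, 0, 0, 0, 0, 0, 0], [0, 0, 0, 0, 0, 0, 0]]]'

```text
clock: 19.17
tcp_pos: [0.6138, 0.2535, 0.2489]
orientation: [0.502, 0.498, 0.502, -0.498]
wrist_force: [1.8, 4.0, -10.8]
finger_gap: 0.0037
```

Request:
drive_tool --plan '[[[0.2, 0, -0.05, 0, 0, 0, 0], [0.15, 0, 0, 0, 0, 0, 0], [0, 0, 0, 0, 0, 0, 0], [0, 0, 0, 0, 0, 0, 0], [0, 0, 0, 0, 0, 0, 0]]]'

```text
clock: 19.58
tcp_pos: [0.6139, 0.2536, 0.2459]
orientation: [0.502, 0.498, 0.502, -0.498]
wrist_force: [0.7, 2.5, -9.9]
finger_gap: 0.0033
```

Request:
drive_tool --plan '[[[0.1, 0, 0, 0, 0, 0, 0], [0.1, 0, 0, 0, 0, 0, 0], [0, 0, 0, 0, 0, 0, 0], [0, 0, 0, 0, 0, 0, 0], [0, 0, 0, 0, 0, 0, 0]]]'

```text
clock: 20.0
tcp_pos: [0.614, 0.2537, 0.2454]
orientation: [0.502, 0.498, 0.502, -0.498]
wrist_force: [-1.9, 2.8, 2.3]
finger_gap: 0.0038
```

It's seated. I release.

Request:
drive_tool --plan '[[[0, 0, 0, 0, 0, 0, 0.15], [0, 0, 0, 0, 0, 0, 0.3], [0, 0, 0, 0, 0, 0, 0.5], [0, 0, 0, 0, 0, 0, 0.8], [0, 0, 0, 0, 0, 0, 1]]]'

```text
clock: 20.42
tcp_pos: [0.6141, 0.2534, 0.244]
orientation: [0.502, 0.498, 0.502, -0.498]
wrist_force: [0.2, 0.0, 0.2]
finger_gap: 0.0609
```

Request:
drive_tool --plan '[[[0, 0, 0, 0, 0, 0, 1], [-2, 0, 0, 0, 0, 0, 1], [-3, 0, 0, 0, 0, 0, 1], [-4, 0, 0, 0, 0, 0, 1], [-2, 0, 0, 0, 0, 0, 1]]]'

```text
clock: 20.83
tcp_pos: [0.614, 0.2536, 0.3583]
orientation: [0.503, 0.499, 0.501, -0.497]
wrist_force: [-0.8, 0.3, 0.9]
finger_gap: 0.0858
```

```bash
python3 - <<'E'
from h import *
st()
snap("wrist","w18",k=1.5); snap("scene","s18",(240,160,440,310),4)
E
```

```text
t 20.83 tcp [0.614  0.2536 0.3583] xax [ 0.0035  0.0011 -1.    ] yax [1.     0.0079 0.0035] F [-0.833   0.3247  0.9324] gap 0.0858 q [0.2709 0.5295 0.6848 1.7225 0.0001 1.8337]
```

View pics/w18.png

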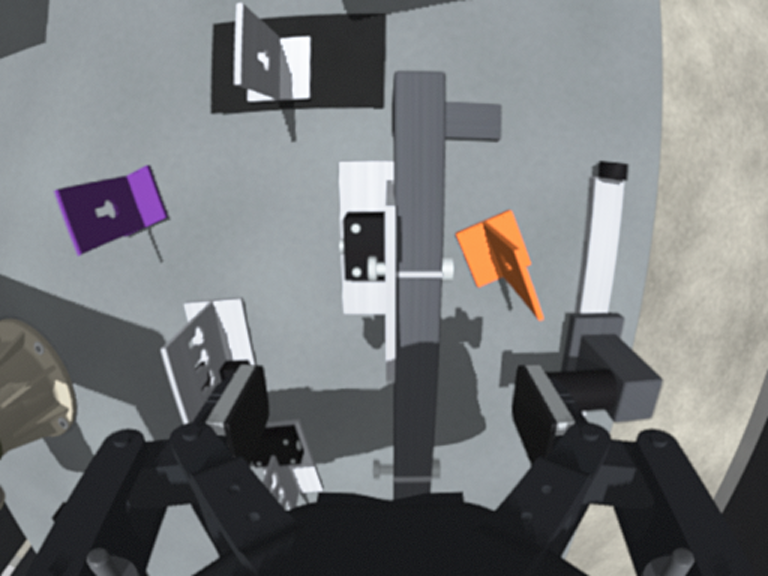

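View pics/s18.png

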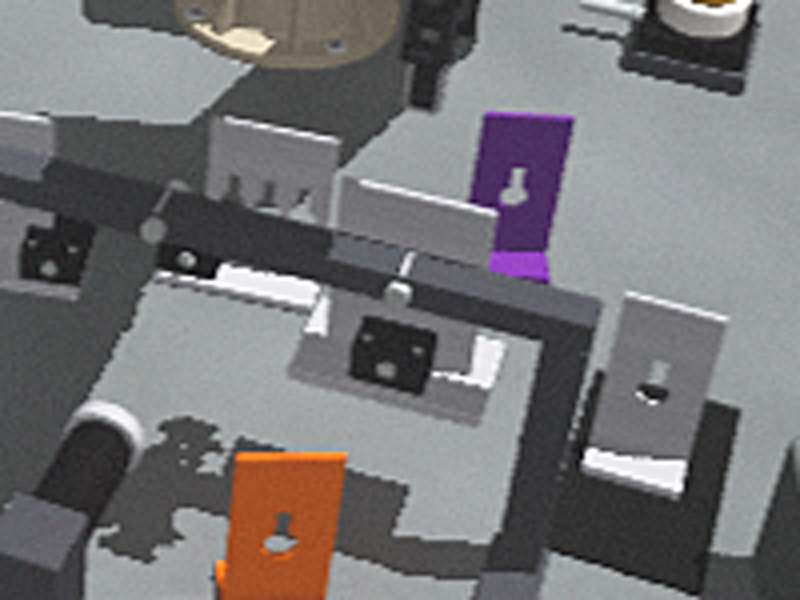

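Carrier L hangs level on stud 1, locked. Next I hover over carrier M.

```bash
python3 - <<'E'
from h import *
go([.4635,-.009,.265],down(np.radians(10.6)))
E
```

```text
d_tool cm [  9.2401 -15.451   26.1916] rotvec deg [-10.147   -0.0848  -0.4483] rows>= 7.621650168455158 1.4186154780069944
```

Request:
drive_tool --plan '[[[0, -2, 3.3, 0, 0, 0, 1], [0, -2, 3.3, 0, 0, 0, 1], [1, -2, 3.3, 0, 0, 0, 1], [1.5, -1.9, 3.3, 0, 0, 0, 1], [1.7, -1.9, 3.3, 0, 0, 0, 1]]]'

```text
clock: 21.35
tcp_pos: [0.5161, 0.0867, 0.3111]
orientation: [0.502, 0.498, 0.502, -0.498]
wrist_force: [-0.0, -0.6, 0.3]
finger_gap: 0.0856
```

Request:
drive_tool --plan '[[[1.7, -1.9, 3.3, 0, 0, 0, 1], [1.7, -1.9, 3.3, 0, 0, 0, 1], [1.7, -1.9, 3.1, 0, 0, 0, 1], [0, 0, 0, -5, 0, 0, 1], [0, 0, 0, -5.1, 0, 0, 1]]]'

```text
clock: 21.77
tcp_pos: [0.4581, -0.011, 0.2588]
orientation: [0.542, 0.451, 0.545, -0.453]
wrist_force: [0.4, -0.0, 0.2]
finger_gap: 0.0851
```

Request:
drive_tool --plan '[[[0, 0, 0, 0, 0, 0, 1], [0, 0, 0, 0, 0, 0, 1], [0, 0, 0, 0, 0, 0, 1], [0, 0, 0, 0, 0, 0, 1], [0, 0, 0, 0, 0, 0, 1]]]'

```text
clock: 22.18
tcp_pos: [0.4613, -0.0091, 0.2611]
orientation: [0.544, 0.452, 0.544, -0.452]
wrist_force: [0.5, -0.0, -0.2]
finger_gap: 0.0853
```

```bash
python3 - <<'E'
from h import *
st()
snap("wrist","w19",k=1.5); zoom("w19_raw.png",(210,20,310,200),3.3,"z19.png")
E
```

```text
t 22.18 tcp [ 0.4613 -0.0091  0.2611] xax [-0.0004  0.0001 -1.    ] yax [ 0.9831  0.1832 -0.0004] F [ 0.468  -0.0494 -0.2121] gap 0.0853 q [-0.194   0.0851 -0.1663  1.3198  0.      1.1925]
```

View pics/w19.png

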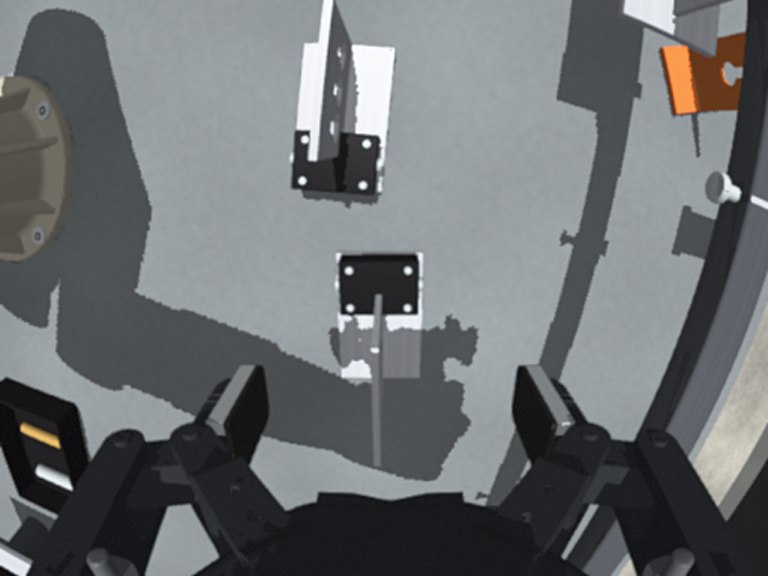

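View pics/z19.png

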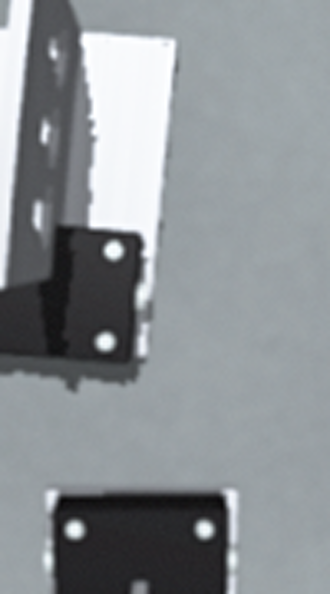

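```bash
python3 - <<'E'
from h import *
P=pose()
f=lambda u:((u[0]+.5)/1.5-.5,(u[1]+.5)/1.5-.5)
c=[wat(f(u),.01,P) for u in [(305,43),(395,47),(380,195),(293,189)]]
print(np.array(c),np.mean(c,0)); d=c[0]-c[3]+c[1]-c[2]; print(np.degrees(np.arctan2(-d[0],d[1])))
print(wat(f((327,0)),.145,P),wat(f((315,160)),.145,P))
snap("top","top19",(90,120,290,270),4)
E
```

```text
[[0.3564 0.1492 0.01  ]
 [0.4349 0.1573 0.01  ]
 [0.4461 0.0246 0.01  ]
 [0.3682 0.017  0.01  ]] [0.4014 0.087  0.01  ]
4.944225893169878
[0.3949 0.1504 0.145 ] [0.4055 0.054  0.145 ]
```

View pics/top19.png

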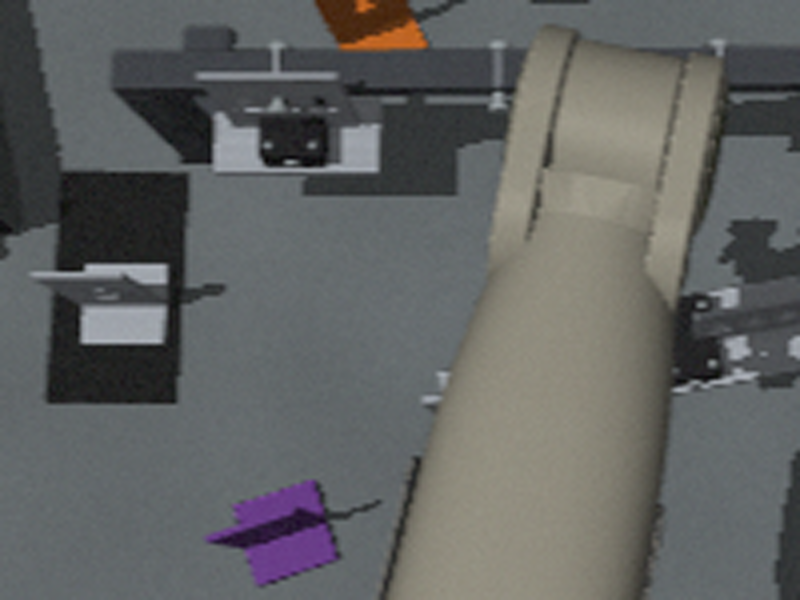

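Carrier M has been knocked aside; its foot is now at about (0.401, 0.087) with yaw about 5.5°. I re-hover.

```bash
python3 - <<'E'
from h import *
go([.409,.002,.265],down(np.radians(5.5)))
E
```

```text
d_tool cm [-0.3858 -4.9305 -2.0568] rotvec deg [ 5.0689 -0.0089  0.0204] rows>= 1.2844608653442506 0.7079605413047118
```

Request:
drive_tool --plan '[[[-0.4, -2.5, -1, 0, 0, 0, 1], [0, -2.4, -1.05, 0, 0, 0, 1], [0, 0, 0, 5, 0, 0, 1], [0, 0, 0, 0, 0, 0, 1], [0, 0, 0, 0, 0, 0, 1]]]'

```text
clock: 22.7
tcp_pos: [0.4095, 0.0018, 0.2654]
orientation: [0.524, 0.475, 0.524, -0.474]
wrist_force: [-0.0, -0.3, 0.3]
finger_gap: 0.0854
```

Request:
drive_tool --plan '[[[0, 0, 0, 0, 0, 0, 1], [0, 0, 0, 0, 0, 0, 1], [0, 0, 0, 0, 0, 0, 1], [0, 0, 0, 0, 0, 0, 1], [0, 0, 0, 0, 0, 0, 1]]]'

```text
clock: 23.12
tcp_pos: [0.4093, 0.0016, 0.265]
orientation: [0.523, 0.475, 0.524, -0.475]
wrist_force: [-0.1, 1.0, 0.5]
finger_gap: 0.0853
```

```bash
python3 - <<'E'
from h import *
st()
snap("wrist","w20",k=1.5); zoom("w20_raw.png",(215,0,305,150),4,"z20.png")
E
```

```text
t 23.12 tcp [0.4093 0.0016 0.265 ] xax [-0.0008  0.0002 -1.    ] yax [ 0.9953  0.0971 -0.0008] F [-0.1396  0.9738  0.512 ] gap 0.0853 q [-0.1928 -0.0172 -0.2635  1.3253  0.      1.2807]
```

View pics/w20.png

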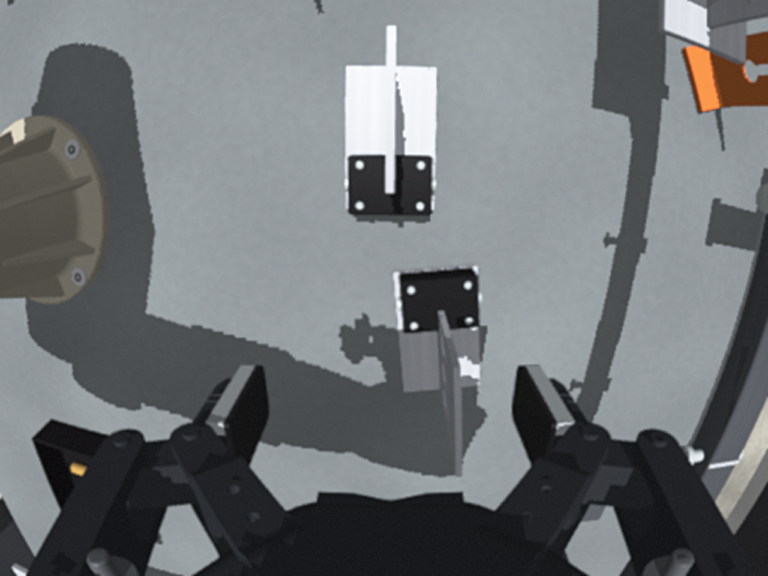

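View pics/z20.png

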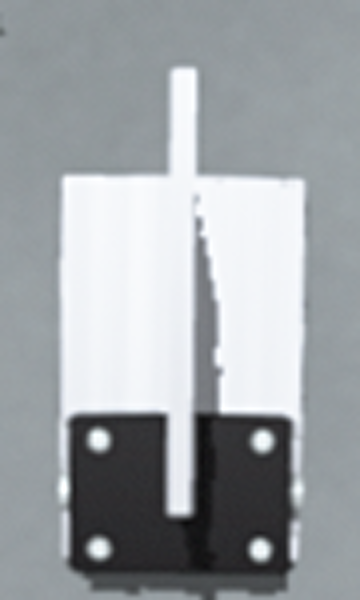

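```bash
python3 - <<'E'
from h import *
P=pose()
a=wat((215+184/4-.4,67/4-.4),.145,P);b=wat((215+180/4-.4,517/4-.4),.145,P)
print(a,b,np.linalg.norm(a-b)); u=(a-b)/np.linalg.norm(a-b); c=(a+b)/2; yaw=np.arctan2(-u[0],u[1]);print(c,np.degrees(yaw))
g=c-u*.028; print("grip",g)
go([g[0],g[1],.112],down(yaw))
E
```

```text
[0.3953 0.1541 0.145 ] [0.4042 0.0529 0.145 ] 0.10157250382979964
[0.3997 0.1035 0.145 ] 4.99907161807377
grip [0.4022 0.0756 0.145 ]
d_tool cm [15.3025  0.0261 -7.4295] rotvec deg [ 0.5674 -0.0183  0.0437] rows>= 4.07931673709544 0.0795280897228186
```

Request:
drive_tool --plan '[[[0, 0, -3.7, 0.5, 0, 0, 1], [0, 0, -3.7, 0, 0, 0, 1], [3, 0, 0, 0, 0, 0, 1], [3, 0, 0, 0, 0, 0, 1], [3, 0, 0, 0, 0, 0, 1]]]'

```text
clock: 23.58
tcp_pos: [0.4026, 0.0763, 0.1746]
orientation: [0.523, 0.477, 0.522, -0.476]
wrist_force: [0.7, 0.1, -1.2]
finger_gap: 0.0853
```

Request:
drive_tool --plan '[[[3, 0, 0, 0, 0, 0, 1], [3, 0, 0, 0, 0, 0, 1], [0.3, 0, 0, 0, 0, 0, 1], [0, 0, 0, 0, 0, 0, 1], [0, 0, 0, 0, 0, 0, 1]]]'

```text
clock: 24.0
tcp_pos: [0.4029, 0.0753, 0.1132]
orientation: [0.522, 0.478, 0.522, -0.477]
wrist_force: [0.7, 0.2, 0.1]
finger_gap: 0.085
```

```bash
python3 - <<'E'
from h import *
st()
go([.4022,.0753,.112],down(np.radians(5)))
snap("wrist","w21",k=1.5)
E
```

```text
t 24.0 tcp [0.4029 0.0753 0.1132] xax [ 0.0002  0.0002 -1.    ] yax [0.9961 0.088  0.0002] F [0.7389 0.1757 0.0601] gap 0.085 q [-0.0117  0.0738 -0.5563  0.9405  0.0002  1.4709]
d_tool cm [ 0.1213 -0.0653 -0.0018] rotvec deg [ 0.0514 -0.008  -0.0105] rows>= 0.033048092858791275 0.007409761458994944
```

View pics/w21.png

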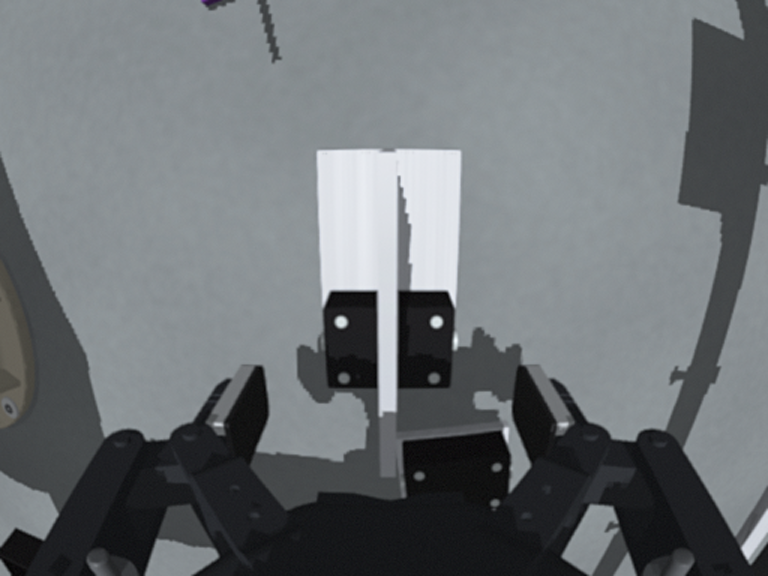

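```bash
python3 - <<'E'
from h import *
f=lambda u:((u[0]+.5)/1.5-.5,(u[1]+.5)/1.5-.5)
P=(np.array([0,0,.1127]),down(0)); print("L",wat(f((390,173)),.01,P))
P=(np.array([0,0,.1132]),down(0)); print("M",wat(f((390,150)),.01,P))
E
```

```text
L [0.0002 0.0648 0.01  ]
M [0.0002 0.0775 0.01  ]
```

Request:
drive_tool --plan '[[[0.1, 0, 0, 0, 0, 0, 0], [0, 0, 0, 0, 0, 0, 0], [0, 0, 0, 0, 0, 0, 0], [0, 0, 0, 0, 0, 0, 0], [0, 0, 0, 0, 0, 0, 0]]]'

```text
clock: 24.47
tcp_pos: [0.4024, 0.0754, 0.1116]
orientation: [0.522, 0.478, 0.522, -0.477]
wrist_force: [-0.2, 0.3, -0.5]
finger_gap: 0.0255
```

Request:
drive_tool --plan '[[[0, 0, 0, 0, 0, 0, 0], [0, 0, 0, 0, 0, 0, 0], [0, 0, 0, 0, 0, 0, 0], [0, 0, 0, 0, 0, 0, 0], [0, 0, 0, 0, 0, 0, 0]]]'

```text
clock: 24.88
tcp_pos: [0.402, 0.0754, 0.1114]
orientation: [0.521, 0.477, 0.522, -0.478]
wrist_force: [-1.2, -0.3, 5.3]
finger_gap: 0.0034
```

```bash
python3 - <<'E'
from h import *
st()
go([.54,.0890,.30],down(np.radians(.5)))
E
```

```text
t 24.88 tcp [0.402  0.0754 0.1114] xax [-0.0007  0.0001 -1.    ] yax [ 0.9961  0.0881 -0.0007] F [-1.1715 -0.3098  5.3393] gap 0.0034 q [-0.0116  0.0748 -0.5603  0.9365  0.0001  1.471 ]
d_tool cm [-18.8702  13.8559  -0.143 ] rotvec deg [ 4.5567 -0.0065  0.0406] rows>= 5.614235376897977 0.6364308715701175
```

The foot edge confirms the grip offset (77.5 mm against 78 expected). I lift and move to stud 2.

Request:
drive_tool --plan '[[[-1.5, 0, 0, 0, 0, 0, 0], [-3.5, 0, 0, 0, 0, 0, 0], [-4, 0, 0, 0, 0, 0, 0], [-4, 0, 0, 0, 0, 0, 0], [-4, 0, 0, 2.5, 0, 0, 0]]]'

```text
clock: 25.3
tcp_pos: [0.4009, 0.0754, 0.2814]
orientation: [0.51, 0.488, 0.512, -0.49]
wrist_force: [1.8, -0.8, -6.8]
finger_gap: 0.0036
```

Request:
drive_tool --plan '[[[-1, 1.5, 0, 2, 0, 0, 0], [0, 3, -0.3, 0, 0, 0, 0], [0, 3.5, -0.3, 0, 0, 0, 0], [0, 3.5, -0.3, 0, 0, 0, 0], [0, 2, -0.3, 0, 0, 0, 0]]]'

```text
clock: 25.72
tcp_pos: [0.5402, 0.0892, 0.2889]
orientation: [0.502, 0.497, 0.503, -0.498]
wrist_force: [-0.2, -0.3, -6.9]
finger_gap: 0.0039
```

Request:
drive_tool --plan '[[[0, 0, 0, 0, 0, 0, 0], [0, 0, 0, 0, 0, 0, 0], [0, 0, 0, 0, 0, 0, 0], [0, 0, 0, 0, 0, 0, 0], [0, 0, 0, 0, 0, 0, 0]]]'

```text
clock: 26.13
tcp_pos: [0.5361, 0.0892, 0.291]
orientation: [0.502, 0.497, 0.503, -0.498]
wrist_force: [-0.1, 0.4, -6.6]
finger_gap: 0.0036
```

```bash
python3 - <<'E'
from h import *
st()
go([.594,.0892,.2715],down(np.radians(.5)))
snap("wrist","w22",k=1.5)
E
```

```text
t 26.13 tcp [0.5361 0.0892 0.291 ] xax [-0.0013  0.0002 -1.    ] yax [ 1.      0.0097 -0.0013] F [-0.0603  0.4212 -6.5595] gap 0.0036 q [0.017  0.2433 0.0968 1.4257 0.0002 1.5781]
d_tool cm [1.9397 5.7927 0.055 ] rotvec deg [ 0.0557 -0.0104  0.0768] rows>= 1.4650060676199648 0.013330621800013948
```

View pics/w22.png

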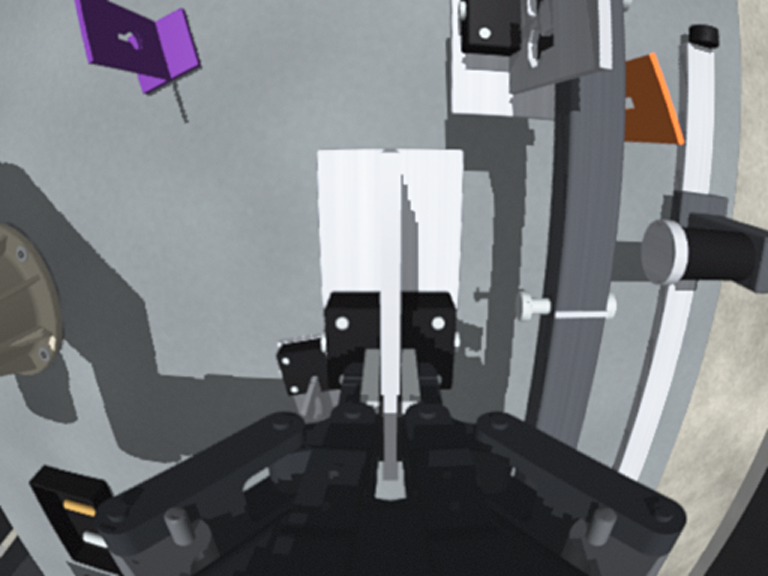

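Request:
drive_tool --plan '[[[1, 1.0, 0, 0, 0, 0, 0], [0.95, 1.5, 0, 0, 0, 0, 0], [0, 1.5, 0, 0, 0, 0, 0], [0, 1.3, 0, 0, 0, 0, 0], [0, 0.5, 0, 0, 0, 0, 0]]]'

```text
clock: 26.6
tcp_pos: [0.597, 0.0896, 0.2705]
orientation: [0.502, 0.498, 0.502, -0.498]
wrist_force: [-0.1, -0.2, -7.9]
finger_gap: 0.0038
```

Request:
drive_tool --plan '[[[0, 0, 0, 0, 0, 0, 0], [0, 0, 0, 0, 0, 0, 0], [0, 0, 0, 0, 0, 0, 0], [0, 0, 0, 0, 0, 0, 0], [0, 0, 0, 0, 0, 0, 0]]]'

```text
clock: 27.02
tcp_pos: [0.5946, 0.0898, 0.2719]
orientation: [0.502, 0.498, 0.503, -0.498]
wrist_force: [0.5, 0.8, -6.8]
finger_gap: 0.0037
```

```bash
python3 - <<'E'
from h import *
st()
go([.615,.0892,.2715],down(np.radians(.5)))
snap("wrist","w23",k=1.5); zoom("w23_raw.png",(230,180,370,300),5,"z23.png")
E
```

```text
t 27.02 tcp [0.5946 0.0898 0.2719] xax [-0.0003  0.0002 -1.    ] yax [ 1.      0.0098 -0.0003] F [ 0.4643  0.7603 -6.7558] gap 0.0037 q [0.0164 0.3605 0.2116 1.4222 0.0002 1.5774]
d_tool cm [0.0414 2.0405 0.0824] rotvec deg [ 0.0643 -0.0095  0.0146] rows>= 0.4898162752415753 0.009303539951652402
```

View pics/z23.png

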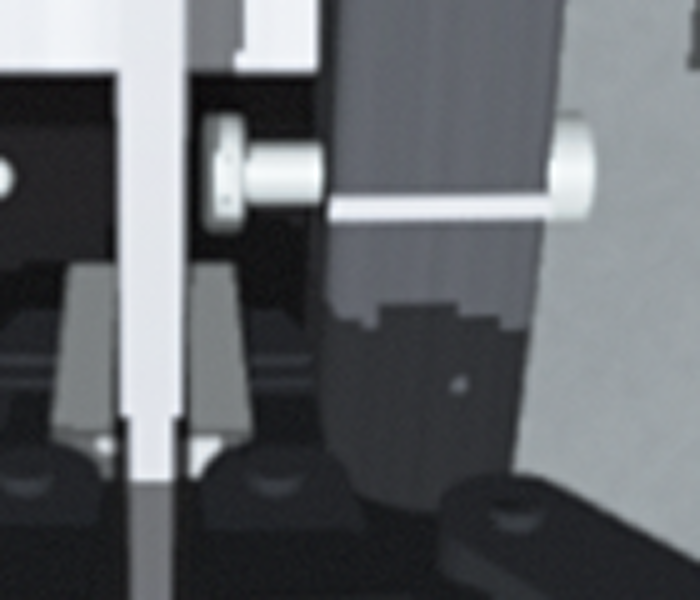

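The tick sits about 10 zoom px lower than in the seated stud-1 view, so I shift −1.2 mm in y and insert.

Request:
drive_tool --plan '[[[0, 0.3, 0.12, 0, 0, 0, 0], [0, 0.5, 0, 0, 0, 0, 0], [0, 0.6, 0, 0, 0, 0, 0], [0, 0.6, 0, 0, 0, 0, 0], [0, 0.05, 0, 0, 0, 0, 0]]]'

```text
clock: 27.48
tcp_pos: [0.6158, 0.0887, 0.271]
orientation: [0.502, 0.497, 0.503, -0.498]
wrist_force: [-2.9, -0.2, -5.5]
finger_gap: 0.0032
```

Request:
drive_tool --plan '[[[0, 0, 0, 0, 0, 0, 0], [0, 0, 0, 0, 0, 0, 0], [0, 0, 0, 0, 0, 0, 0], [0, 0, 0, 0, 0, 0, 0], [0, 0, 0, 0, 0, 0, 0]]]'

```text
clock: 27.9
tcp_pos: [0.6156, 0.0888, 0.2716]
orientation: [0.502, 0.498, 0.503, -0.498]
wrist_force: [-1.1, 0.3, -7.2]
finger_gap: 0.0036
```

Request:
drive_tool --plan '[[[0.4, 0, 0, 0, 0, 0, 0], [0.4, 0, 0, 0, 0, 0, 0], [0.3, 0, 0, 0, 0, 0, 0], [0, 0, 0, 0, 0, 0, 0], [0, 0, 0, 0, 0, 0, 0]]]'

```text
clock: 28.32
tcp_pos: [0.6155, 0.0894, 0.2598]
orientation: [0.502, 0.498, 0.503, -0.497]
wrist_force: [0.2, 2.8, -7.9]
finger_gap: 0.0036
```

Request:
drive_tool --plan '[[[0.4, 0, 0, 0, 0, 0, 0], [0.4, 0, 0, 0, 0, 0, 0], [0.4, 0, 0, 0, 0, 0, 0], [0, 0, 0, 0, 0, 0, 0], [0, 0, 0, 0, 0, 0, 0]]]'

```text
clock: 28.73
tcp_pos: [0.6155, 0.0893, 0.2477]
orientation: [0.502, 0.497, 0.503, -0.497]
wrist_force: [-0.1, 5.3, -6.9]
finger_gap: 0.0037
```

Request:
drive_tool --plan '[[[0.15, 0, -0.06, 0, 0, 0, 0], [0.15, 0, 0, 0, 0, 0, 0], [0, 0, 0, 0, 0, 0, 0], [0, 0, 0, 0, 0, 0, 0], [0, 0, 0, 0, 0, 0, 0]]]'

```text
clock: 29.15
tcp_pos: [0.6156, 0.0894, 0.2454]
orientation: [0.502, 0.497, 0.503, -0.498]
wrist_force: [-1.4, 5.3, -4.9]
finger_gap: 0.004
```

Request:
drive_tool --plan '[[[0.1, 0, 0, 0, 0, 0, 0], [0.05, 0, 0, 0, 0, 0, 0], [0, 0, 0, 0, 0, 0, 0], [0, 0, 0, 0, 0, 0, 0], [0, 0, 0, 0, 0, 0, 0]]]'

```text
clock: 29.57
tcp_pos: [0.6156, 0.0894, 0.2452]
orientation: [0.502, 0.498, 0.502, -0.497]
wrist_force: [-3.5, 4.8, -0.3]
finger_gap: 0.0036
```

Request:
drive_tool --plan '[[[0.05, 0, 0, 0, 0, 0, 0.15], [0, 0, 0, 0, 0, 0, 0.3], [0, 0, 0, 0, 0, 0, 0.5], [0, 0, 0, 0, 0, 0, 0.8], [0, 0, 0, 0, 0, 0, 1]]]'

```text
clock: 29.98
tcp_pos: [0.6161, 0.0889, 0.244]
orientation: [0.503, 0.498, 0.502, -0.498]
wrist_force: [0.3, -0.3, -1.0]
finger_gap: 0.0602
```

Request:
drive_tool --plan '[[[0, 0, 0, 0, 0, 0, 1], [-2, 0, 0, 0, 0, 0, 1], [-3, 0, 0, 0, 0, 0, 1], [-4, 0, 0, 0, 0, 0, 1], [-2, 0, 0, 0, 0, 0, 1]]]'

```text
clock: 30.4
tcp_pos: [0.616, 0.0892, 0.3578]
orientation: [0.503, 0.498, 0.501, -0.497]
wrist_force: [-0.8, 0.3, 0.1]
finger_gap: 0.0853
```

```bash
python3 - <<'E'
from h import *
st()
snap("wrist","w24",k=1.5); snap("scene","s24",(200,140,400,290),4)
# R: foot (.4664,-.0941) yaw 10, block at +y side
y=np.radians(10); u=np.array([-np.sin(y),np.cos(y)]); g=np.array([.4664,-.0941])+.013*u; h=g-.072*u; print(g,h)
go([h[0],h[1],.265],down(y))
E
```

```text
t 30.4 tcp [0.616  0.0892 0.3578] xax [ 0.0038 -0.0001 -1.    ] yax [0.9999 0.0096 0.0038] F [-0.7763  0.2816  0.055 ] gap 0.0853 q [ 0.015   0.4229  0.5135  1.6576 -0.0002  1.5762]
[ 0.4641 -0.0813] [ 0.4766 -0.1522]
d_tool cm [  9.2441 -14.3593  24.0076] rotvec deg [-9.4455  0.0428 -0.4525] rows>= 7.065209784910376 1.3207298406346144
```

View pics/w24.png

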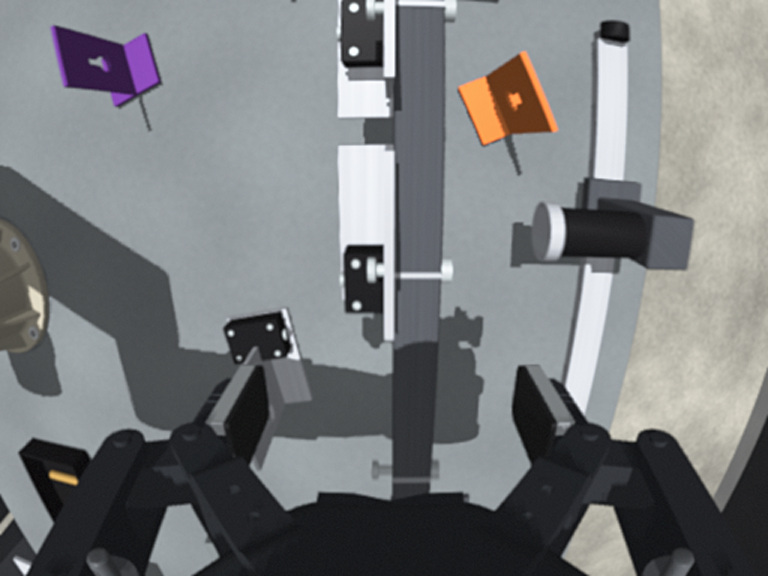

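View pics/s24.png

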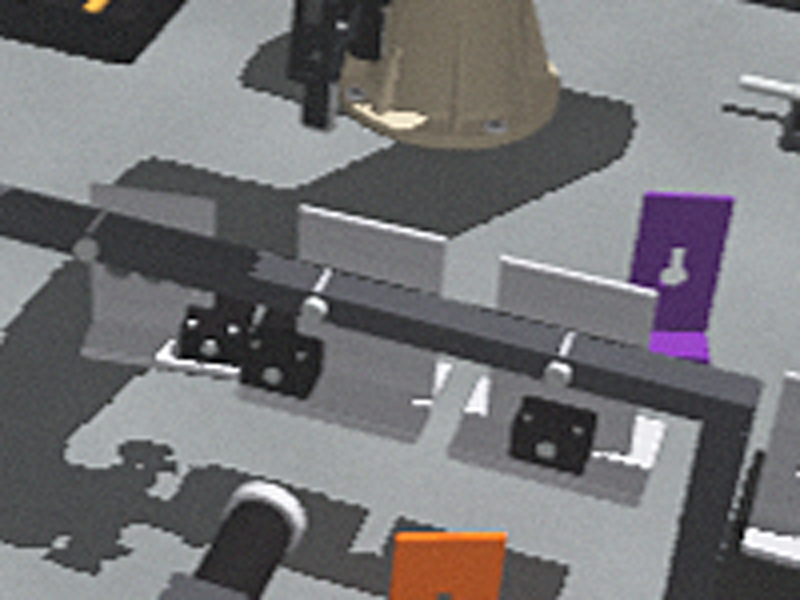

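Carrier M hangs level on stud 2. Now I hover for carrier R, farther back so the whole plate is visible.

```bash
python3 - <<'E'
from h import *
y=np.radians(10); u=np.array([-np.sin(y),np.cos(y)]); g=np.array([.4664,-.0941])+.013*u; h=g-.127*u; print(g,h)
go([h[0],h[1],.265],down(y))
E
```

```text
[ 0.4641 -0.0813] [ 0.4862 -0.2064]
d_tool cm [  9.2517 -13.4567  29.433 ] rotvec deg [-9.4455  0.0428 -0.4525] rows>= 8.071882638761776 1.3207298406346144
```

Request:
drive_tool --plan '[[[0, -1.5, 3.7, 0, 0, 0, 1], [0, -1.5, 3.7, 0, 0, 0, 1], [1, -1.5, 3.7, 0, 0, 0, 1], [1.5, -1.5, 3.7, 0, 0, 0, 1], [1.5, -1.5, 3.7, 0, 0, 0, 1]]]'

```text
clock: 30.92
tcp_pos: [0.5422, -0.0961, 0.3132]
orientation: [0.503, 0.497, 0.503, -0.498]
wrist_force: [0.3, 0.0, -0.4]
finger_gap: 0.0852
```

Request:
drive_tool --plan '[[[1.5, -2, 3.7, 0, 0, 0, 1], [1.7, -2, 3.7, 0, 0, 0, 1], [2, -2, 3.5, 0, 0, 0, 1], [0, 0, 0, -4.7, 0, 0, 1], [0, 0, 0, -4.7, 0, 0, 1]]]'

```text
clock: 31.33
tcp_pos: [0.4861, -0.1978, 0.2637]
orientation: [0.54, 0.455, 0.543, -0.455]
wrist_force: [-0.2, 0.7, 0.5]
finger_gap: 0.0856
```

Request:
drive_tool --plan '[[[0, 0, 0, 0, 0, 0, 1], [0, 0, 0, 0, 0, 0, 1], [0, 0, 0, 0, 0, 0, 1], [0, 0, 0, 0, 0, 0, 1], [0, 0, 0, 0, 0, 0, 1]]]'

```text
clock: 31.75
tcp_pos: [0.4888, -0.1956, 0.2662]
orientation: [0.541, 0.455, 0.542, -0.455]
wrist_force: [-0.9, -0.5, -0.0]
finger_gap: 0.0853
```

```bash
python3 - <<'E'
from h import *
st()
snap("wrist","w25",k=1.5); zoom("w25_raw.png",(215,0,305,150),4,"z25.png")
E
```

```text
t 31.75 tcp [ 0.4888 -0.1956  0.2662] xax [-0.0003 -0.     -1.    ] yax [ 0.9849  0.1731 -0.0003] F [-0.9382 -0.5219 -0.0231] gap 0.0853 q [-0.5331  0.211  -0.0045  1.3555 -0.0002  0.8637]
```

View pics/w25.png

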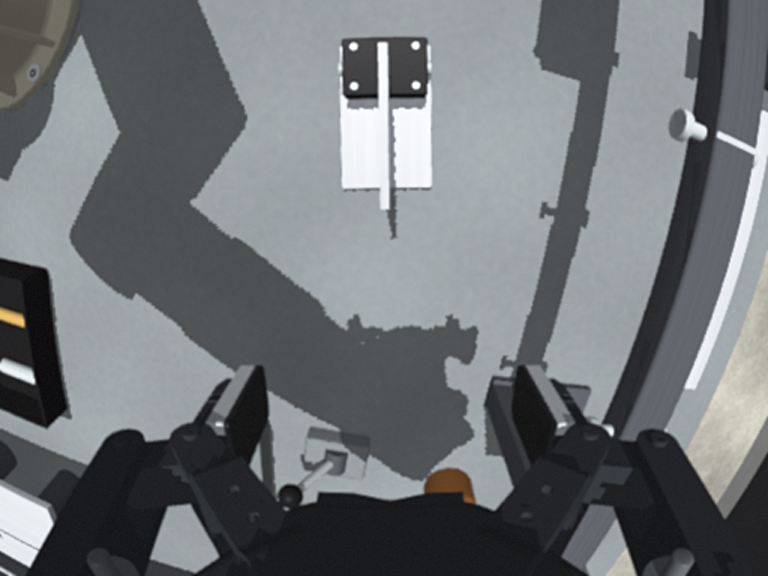

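View pics/z25.png

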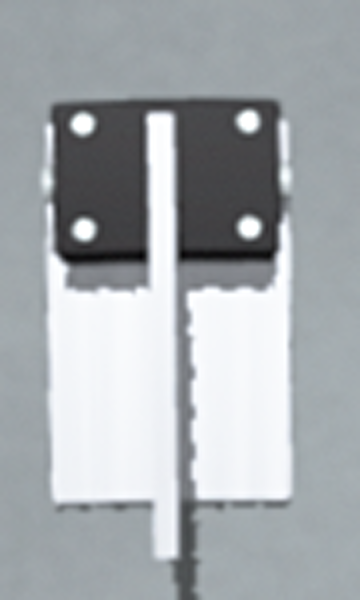

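```bash
python3 - <<'E'
from h import *
P=pose()
a=wat((215+159/4-.4,112/4-.4),.145,P);b=wat((215+165.5/4-.4,559/4-.4),.145,P)
print(a,b,np.linalg.norm(a-b)); u=(a-b)/np.linalg.norm(a-b); c=(a+b)/2; yaw=np.arctan2(-u[0],u[1]);print(c,np.degrees(yaw))
g=c+u*.028; print("grip",g)
go([g[0],g[1],.265]);go([g[0],g[1],.112],down(yaw))
E
```

```text
[ 0.4598 -0.0558  0.145 ] [ 0.4784 -0.155   0.145 ] 0.10087596382146856
[ 0.4691 -0.1054  0.145 ] 10.648982943145796
grip [ 0.4639 -0.0779  0.145 ]
d_tool cm [  0.1229  -0.413  -12.0312] rotvec deg [0. 0. 0.] rows>= 2.887035417966162 0.0
d_tool cm [ 15.4229  -0.4089 -12.0309] rotvec deg [-0.6719 -0.0014  0.0155] rows>= 4.691753453207991 0.09386500836224267
```

Request:
drive_tool --plan '[[[0, -0.4, -4, -0.7, 0, 0, 1], [0, 0, -4, 0, 0, 0, 1], [0, 0, -4, 0, 0, 0, 1], [3, 0, 0, 0, 0, 0, 1], [3, 0, 0, 0, 0, 0, 1]]]'

```text
clock: 32.22
tcp_pos: [0.4642, -0.0768, 0.2077]
orientation: [0.547, 0.451, 0.543, -0.45]
wrist_force: [0.6, 0.2, -0.4]
finger_gap: 0.0854
```

Request:
drive_tool --plan '[[[3, 0, 0, 0, 0, 0, 1], [3, 0, 0, 0, 0, 0, 1], [3, 0, 0, 0, 0, 0, 1], [0.2, 0, 0, 0, 0, 0, 1], [0, 0, 0, 0, 0, 0, 1]]]'

```text
clock: 32.63
tcp_pos: [0.4614, -0.078, 0.1131]
orientation: [0.543, 0.451, 0.546, -0.452]
wrist_force: [-0.2, 0.7, -0.6]
finger_gap: 0.0854
```

```bash
python3 - <<'E'
from h import *
st()
go([.4639,-.0779,.112],down(np.radians(10.65)))
snap("wrist","w26",k=1.5)
E
```

```text
t 32.63 tcp [ 0.4614 -0.078   0.1131] xax [-0.0042  0.0015 -1.    ] yax [ 0.9827  0.1851 -0.0039] F [-0.2247  0.7187 -0.5574] gap 0.0854 q [-0.3392  0.1853 -0.4247  0.9653 -0.      1.0453]
d_tool cm [0.1106 0.2483 0.0377] rotvec deg [ 0.0197 -0.1269  0.2237] rows>= 0.06580333474172038 0.03602873250393669
```

View pics/w26.png

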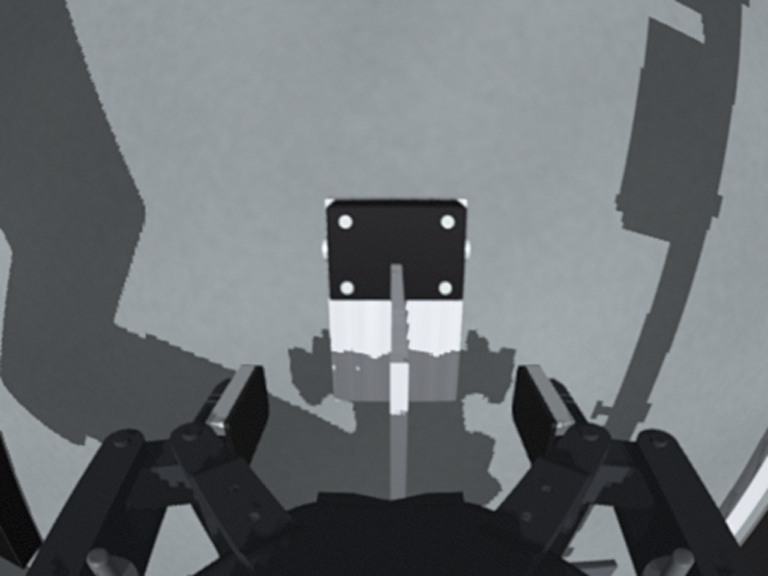

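```bash
python3 - <<'E'
from h import *
st()
zoom("w26_raw.png",(205,120,325,210),6,"z26.png")
P=(np.array([0,0,pose()[0][2]]),down(0))
for v in (196,198,200): print(wat(((397+.5)/1.5-.5,(v+.5)/1.5-.5),.01,P))
E
```

```text
t 32.68 tcp [ 0.4629 -0.0786  0.1147] xax [-0.001   0.0003 -1.    ] yax [ 0.9827  0.1851 -0.0009] F [-0.5178 -0.1184  0.1237] gap 0.0854 q [-0.3393  0.1839 -0.422   0.9659 -0.      1.0453]
[0.0042 0.0518 0.01  ]
[0.0042 0.0506 0.01  ]
[0.0042 0.0495 0.01  ]
```

View pics/z26.png

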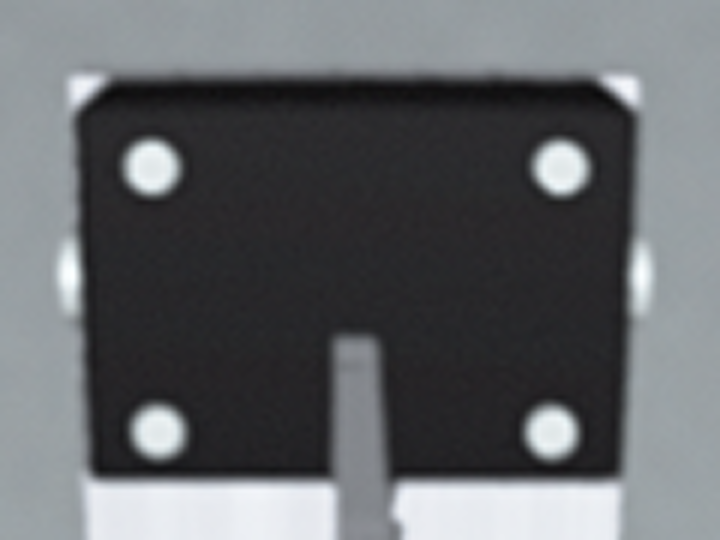

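Request:
drive_tool --plan '[[[0.2, 0.1, 0.12, 0, 0, 0, 1], [0, 0, 0, 0, 0, 0, 1], [0, 0, 0, 0, 0, 0, 1], [0, 0, 0, 0, 0, 0, 1], [0, 0, 0, 0, 0, 0, 1]]]'

```text
clock: 33.1
tcp_pos: [0.4645, -0.08, 0.1129]
orientation: [0.545, 0.452, 0.544, -0.451]
wrist_force: [-0.6, 0.7, 0.2]
finger_gap: 0.0854
```

```bash
python3 - <<'E'
from h import *
st()
snap("wrist","w27",k=1.5)
zoom("w27_raw.png",(205,120,325,210),6,"z27.png")
g=cv2.cvtColor(cv2.imread("pics/w27_raw.png"),cv2.COLOR_BGR2GRAY).astype(int)
print(g[125:140,217:221].T,g[125:140,309:312].T)
for f,cols in (("w14",(225,240,290)),("w21",(225,240,290))):
    h=cv2.cvtColor(cv2.imread(f"pics/{f}_raw.png"),cv2.COLOR_BGR2GRAY).astype(int)
    print(f,[h[92:122,c] for c in cols])
E
```

```text
t 33.1 tcp [ 0.4645 -0.08    0.1129] xax [ 0.0008 -0.0003 -1.    ] yax [0.9828 0.1848 0.0008] F [-0.565   0.6542  0.166 ] gap 0.0854 q [-0.341   0.1874 -0.4226  0.96   -0.      1.0439]
[[152 153 149 164 205 169  97  35  21  33  40  42  44  44  43]
 [153 152 151 162 183 115  36  16  25  37  42  46  44  43  44]
 [153 153 150 142 134  68  15  19  27  37  41  44  44  44  43]
 [153 154 149 127  87  39  14  22  32  36  42  44  47  43  43]] [[156 157 154 155 154 153 152 154 153 155 155 154 156 156 157]
 [155 156 155 155 154 154 154 156 155 155 156 155 156 154 156]
 [157 156 154 155 154 154 154 155 156 156 156 155 155 154 154]]
w14 [array([155, 155, 154, 153, 153, 154, 155, 155, 155, 156, 155, 156, 156,
       156, 157, 157, 158, 157, 158, 159, 157, 153, 152, 195, 233, 238,
       238, 237, 237, 237]), array([156, 156, 156, 156, 155, 153, 154, 154, 153, 154, 152, 153, 153,
       153, 153, 153, 155, 156, 156, 156, 156, 150, 157, 214, 237, 239,
       239, 239, 238, 238]), array([ 78,  77,  77,  76,  78,  77,  77,  77,  79,  77,  79,  77,  76,
        76,  82, 108, 114, 115, 112, 108, 105, 105, 137, 205, 236, 239,
       237, 237, 237, 237])]
w21 [array([140, 140, 140, 140, 140, 140, 135, 158, 223, 233, 232, 233, 232,
       232, 232, 232, 232, 232, 231, 232, 232, 231, 232, 231, 232, 232,
       231, 232, 232, 231]), array([141, 140, 141, 141, 140, 137, 143, 180, 228, 231, 232, 232, 233,
       233, 233, 234, 233, 233, 234, 233, 233, 234, 234, 234, 233, 234,
       234, 233, 233, 233]), array([143, 144, 143, 143, 142, 141, 141, 166, 221, 230, 230, 230, 230,
       229, 230, 229, 229, 229, 229, 229, 230, 229, 229, 229, 229, 230,
       230, 229, 229, 230])]
```

```bash
python3 - <<'E'
from h import *
for n,v,z in (("L",114.9,.1127),("M",99.4,.1132),("R",128.3,.1129)):
    print(n,wat((260,v),.01,(np.array([0,0,z]),down(0))))
E
```

```text
L [0.0005 0.065  0.01  ]
M [0.0005 0.0779 0.01  ]
R [0.0004 0.0538 0.01  ]
```

Request:
drive_tool --plan '[[[0.1, 0, -0.18, 0, 0, 0, 1], [0, 0, 0, 0, 0, 0, 1], [0, 0, 0, 0, 0, 0, 1], [0, 0, 0, 0, 0, 0, 1], [0, 0, 0, 0, 0, 0, 1]]]'

```text
clock: 33.57
tcp_pos: [0.4636, -0.078, 0.1111]
orientation: [0.544, 0.451, 0.544, -0.451]
wrist_force: [1.0, -0.7, 0.4]
finger_gap: 0.0854
```

```bash
python3 - <<'E'
from h import *
st();z=pose()[0][2]
snap("wrist","w28")
g=cv2.cvtColor(cv2.imread("pics/w28_raw.png"),cv2.COLOR_BGR2GRAY).astype(int)
print(g[126:138,217:221].T,g[126:138,306:310].T)
for v in (129,130,131,132): print(v,wat((260,v),.01,(np.array([0,0,z]),down(0))))
E
```

```text
t 33.57 tcp [ 0.4636 -0.078   0.1111] xax [-0.0006  0.0002 -1.    ] yax [ 0.9827  0.1849 -0.0005] F [ 0.9936 -0.7331  0.3779] gap 0.0854 q [-0.3375  0.1881 -0.4266  0.9567 -0.      1.0472]
[[154 153 154 151 151 178 220 197 116  44  20  31]
 [153 152 152 151 151 167 184 132  56  14  19  32]
 [153 155 153 152 147 141 124  67  20  15  26  33]
 [155 152 153 153 148 130  97  46  16  18  29  34]] [[156 157 156 154 153 176 228 241 243 222 154  87]
 [155 156 156 154 153 168 206 227 231 221 190 143]
 [157 155 154 155 153 156 166 172 176 177 169 152]
 [155 156 155 156 155 153 152 150 149 151 153 150]]
129 [0.0004 0.0534 0.01  ]
130 [0.0004 0.0526 0.01  ]
131 [0.0004 0.0518 0.01  ]
132 [0.0004 0.0509 0.01  ]
```

The grip offset matches now (51.8 mm against 52 expected). I close and lift.

Request:
drive_tool --plan '[[[0, 0, 0, 0, 0, 0, 0], [0, 0, 0, 0, 0, 0, 0], [0, 0, 0, 0, 0, 0, 0], [0, 0, 0, 0, 0, 0, 0], [0, 0, 0, 0, 0, 0, 0]]]'

```text
clock: 34.03
tcp_pos: [0.4637, -0.078, 0.1111]
orientation: [0.544, 0.451, 0.544, -0.451]
wrist_force: [1.2, -0.1, 0.3]
finger_gap: 0.0256
```

Request:
drive_tool --plan '[[[0, 0, 0, 0, 0, 0, 0], [0, 0, 0, 0, 0, 0, 0], [0, 0, 0, 0, 0, 0, 0], [0, 0, 0, 0, 0, 0, 0], [0, 0, 0, 0, 0, 0, 0]]]'

```text
clock: 34.45
tcp_pos: [0.4639, -0.078, 0.1113]
orientation: [0.544, 0.451, 0.544, -0.451]
wrist_force: [-0.1, 0.9, 2.1]
finger_gap: 0.0038
```

Request:
drive_tool --plan '[[[-1.5, 0, 0, 0, 0, 0, 0], [-3.5, 0, 0, 0, 0, 0, 0], [-4, 0, 0, 0, 0, 0, 0], [-4, 0, 0, 0, 0, 0, 0], [-4, 0, 0, 5, 0, 0, 0]]]'

```text
clock: 34.87
tcp_pos: [0.462, -0.0775, 0.2809]
orientation: [0.522, 0.474, 0.526, -0.476]
wrist_force: [1.6, -1.7, -8.6]
finger_gap: 0.0037
```

Request:
drive_tool --plan '[[[-0.5, 0, 0, 5, 0, 0, 0], [0, 0, 0, 0, 0, 0, 0], [0, 0, 0, 0, 0, 0, 0], [0, 0, 0, 0, 0, 0, 0], [0, 0, 0, 0, 0, 0, 0]]]'

```text
clock: 35.28
tcp_pos: [0.4623, -0.0775, 0.2835]
orientation: [0.501, 0.496, 0.505, -0.498]
wrist_force: [-0.3, 0.9, -7.8]
finger_gap: 0.0033
```

```bash
python3 - <<'E'
from h import *
st()
go([.54,-.0757,.285],down(np.radians(.5)))
snap("wrist","w29",k=1.5)
E
```

```text
t 35.28 tcp [ 0.4623 -0.0775  0.2835] xax [-0.0056  0.0019 -1.    ] yax [ 0.9999  0.0129 -0.0056] F [-0.3125  0.9085 -7.7601] gap 0.0033 q [-0.3376  0.1004 -0.0948  1.3816 -0.0001  1.2203]
d_tool cm [-0.1902  7.7729 -0.0814] rotvec deg [ 0.2361 -0.1135  0.3213] rows>= 1.8646633782298634 0.05789828121923874
```

View pics/w29.png

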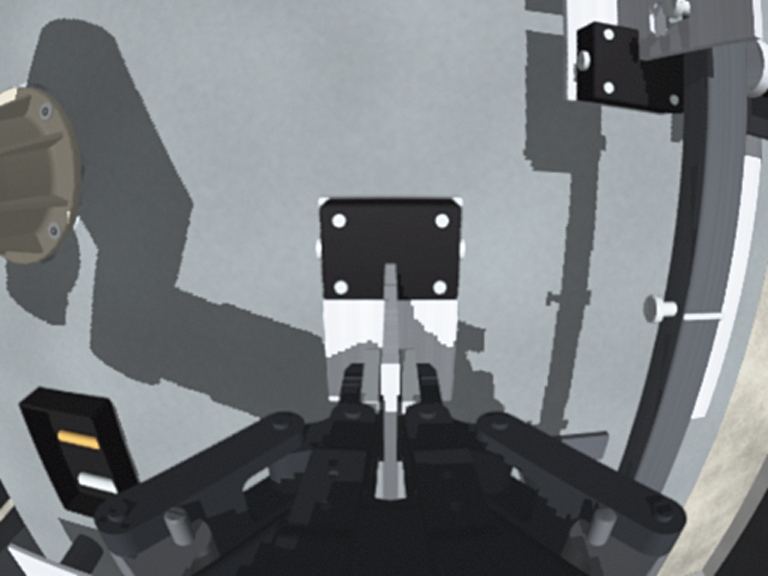

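Request:
drive_tool --plan '[[[0, 2, -0.05, 0.2, 0, 0, 0], [0, 3, -0.05, 0, 0, 0, 0], [0, 3, 0, 0, 0, 0, 0], [0.5, 3, 0, 0, 0, 0, 0], [0.5, 1.5, 0, 0, 0, 0, 0]]]'

```text
clock: 35.75
tcp_pos: [0.592, -0.076, 0.2741]
orientation: [0.502, 0.498, 0.502, -0.497]
wrist_force: [-1.8, -0.7, -8.5]
finger_gap: 0.0041
```

Request:
drive_tool --plan '[[[0.3, 0.5, 0, 0, 0, 0, 0], [0, 0, 0, 0, 0, 0, 0], [0, 0, 0, 0, 0, 0, 0], [0, 0, 0, 0, 0, 0, 0], [0, 0, 0, 0, 0, 0, 0]]]'

```text
clock: 36.17
tcp_pos: [0.5929, -0.0759, 0.2735]
orientation: [0.502, 0.498, 0.502, -0.498]
wrist_force: [0.2, -0.2, -7.7]
finger_gap: 0.0033
```

```bash
python3 - <<'E'
from h import *
st()
go([.6163,-.0754,.2713],down(np.radians(.5)))
snap("wrist","w30",k=1.5); zoom("w30_raw.png",(230,180,370,300),5,"z30.png")
E
```

```text
t 36.17 tcp [ 0.5929 -0.0759  0.2735] xax [-0.0007  0.0001 -1.    ] yax [ 1.      0.0078 -0.0007] F [ 0.2339 -0.1514 -7.6914] gap 0.0033 q [-0.2615  0.3533  0.2051  1.4233 -0.0001  1.3014]
d_tool cm [ 0.2163  2.3439 -0.0317] rotvec deg [-0.0505 -0.0059  0.0401] rows>= 0.5645300715174907 0.009049886018546255
```

View pics/z30.png

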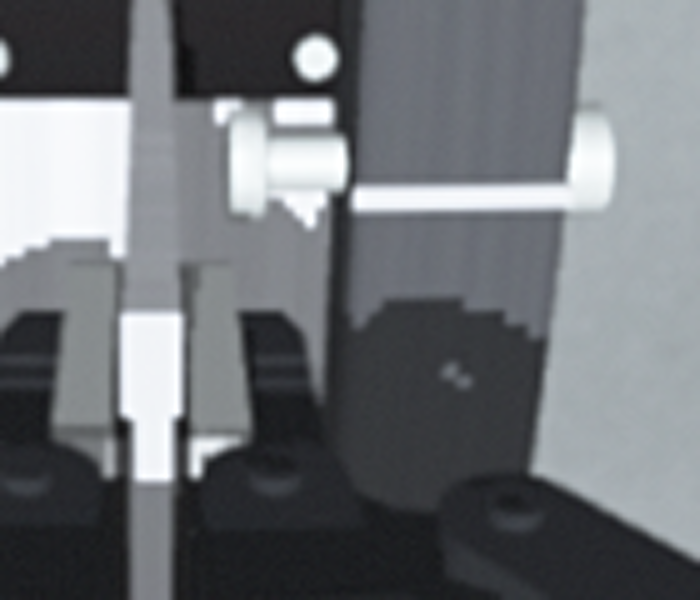

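The tick is at v=198, matching the seated alignment. I insert.

Request:
drive_tool --plan '[[[0.2, 0.3, -0.04, 0, 0, 0, 0], [0, 0.5, 0, 0, 0, 0, 0], [0, 0.6, 0, 0, 0, 0, 0], [0, 0.6, 0, 0, 0, 0, 0], [0, 0.35, 0, 0, 0, 0, 0]]]'

```text
clock: 36.63
tcp_pos: [0.6175, -0.0754, 0.271]
orientation: [0.502, 0.498, 0.502, -0.498]
wrist_force: [-9.8, 0.9, -2.9]
finger_gap: 0.0037
```

Request:
drive_tool --plan '[[[0, 0, 0, 0, 0, 0, 0], [0, 0, 0, 0, 0, 0, 0], [0, 0, 0, 0, 0, 0, 0], [0, 0, 0, 0, 0, 0, 0], [0, 0, 0, 0, 0, 0, 0]]]'

```text
clock: 37.05
tcp_pos: [0.6171, -0.0753, 0.2708]
orientation: [0.502, 0.498, 0.502, -0.498]
wrist_force: [-0.3, -0.2, -9.5]
finger_gap: 0.0038
```

Request:
drive_tool --plan '[[[0.4, -0.08, 0, 0, 0, 0, 0], [0.4, 0, 0, 0, 0, 0, 0], [0.3, 0, 0, 0, 0, 0, 0], [0, 0, 0, 0, 0, 0, 0], [0, 0, 0, 0, 0, 0, 0]]]'

```text
clock: 37.47
tcp_pos: [0.6164, -0.075, 0.2597]
orientation: [0.502, 0.498, 0.502, -0.498]
wrist_force: [0.2, 1.0, -9.2]
finger_gap: 0.0035
```

Request:
drive_tool --plan '[[[0.4, 0, 0, 0, 0, 0, 0], [0.4, 0, 0, 0, 0, 0, 0], [0.3, 0, 0, 0, 0, 0, 0], [0, 0, 0, 0, 0, 0, 0], [0, 0, 0, 0, 0, 0, 0]]]'

```text
clock: 37.88
tcp_pos: [0.6162, -0.0751, 0.2485]
orientation: [0.501, 0.498, 0.503, -0.498]
wrist_force: [0.7, 2.7, -9.7]
finger_gap: 0.0035
```

Request:
drive_tool --plan '[[[0.15, 0, 0, 0, 0, 0, 0], [0.15, 0, 0, 0, 0, 0, 0], [0.1, 0, 0, 0, 0, 0, 0], [0, 0, 0, 0, 0, 0, 0], [0, 0, 0, 0, 0, 0, 0]]]'

```text
clock: 38.3
tcp_pos: [0.6165, -0.0751, 0.2452]
orientation: [0.502, 0.498, 0.502, -0.498]
wrist_force: [0.1, 3.3, -6.5]
finger_gap: 0.0037
```

Request:
drive_tool --plan '[[[0.1, 0, 0, 0, 0, 0, 0], [0, 0, 0, 0, 0, 0, 0], [0, 0, 0, 0, 0, 0, 0], [0, 0, 0, 0, 0, 0, 0], [0, 0, 0, 0, 0, 0, 0]]]'

```text
clock: 38.72
tcp_pos: [0.6166, -0.0752, 0.245]
orientation: [0.502, 0.498, 0.502, -0.498]
wrist_force: [-1.6, 3.7, 1.8]
finger_gap: 0.0036
```

Request:
drive_tool --plan '[[[0, 0, 0, 0, 0, 0, 0.15], [0, 0, 0, 0, 0, 0, 0.3], [0, 0, 0, 0, 0, 0, 0.5], [0, 0, 0, 0, 0, 0, 0.8], [0, 0, 0, 0, 0, 0, 1]]]'

```text
clock: 39.13
tcp_pos: [0.6166, -0.0758, 0.2442]
orientation: [0.502, 0.498, 0.502, -0.498]
wrist_force: [0.4, -0.7, 0.4]
finger_gap: 0.061
```

Request:
drive_tool --plan '[[[0, 0, 0, 0, 0, 0, 1], [-2, 0, 0, 0, 0, 0, 1], [-3, 0, 0, 0, 0, 0, 1], [-4, 0, 0, 0, 0, 0, 1], [-2, 0, 0, 0, 0, 0, 1]]]'

```text
clock: 39.55
tcp_pos: [0.6167, -0.0755, 0.3583]
orientation: [0.503, 0.499, 0.501, -0.497]
wrist_force: [0.5, 0.4, -0.6]
finger_gap: 0.0852
```

```bash
python3 - <<'E'
from h import *
st()
snap("wrist","w31",k=1.5); snap("scene","s31",(150,140,400,310),3.2)
go([.40,-.40,.36],down(-np.pi/2))
E
```

```text
t 39.55 tcp [ 0.6167 -0.0755  0.3583] xax [ 0.0035 -0.0012 -1.    ] yax [1.     0.0079 0.0035] F [ 0.4673  0.3722 -0.5947] gap 0.0852 q [-0.2508  0.4207  0.5114  1.6579 -0.0003  1.312 ]
d_tool cm [ -0.1885 -22.0453  32.2491] rotvec deg [90.4541 -0.2436 -0.4386] rows>= 9.36798180996529 12.633453568133953
```

View pics/w31.png

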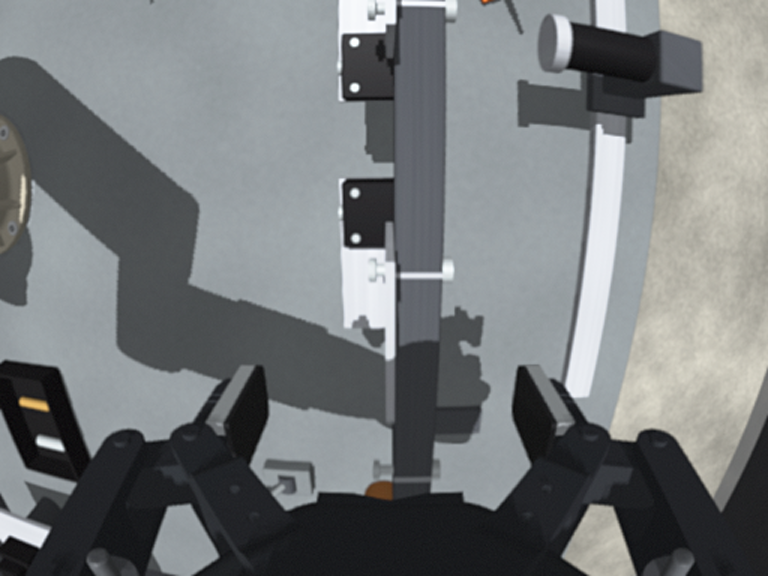

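View pics/s31.png

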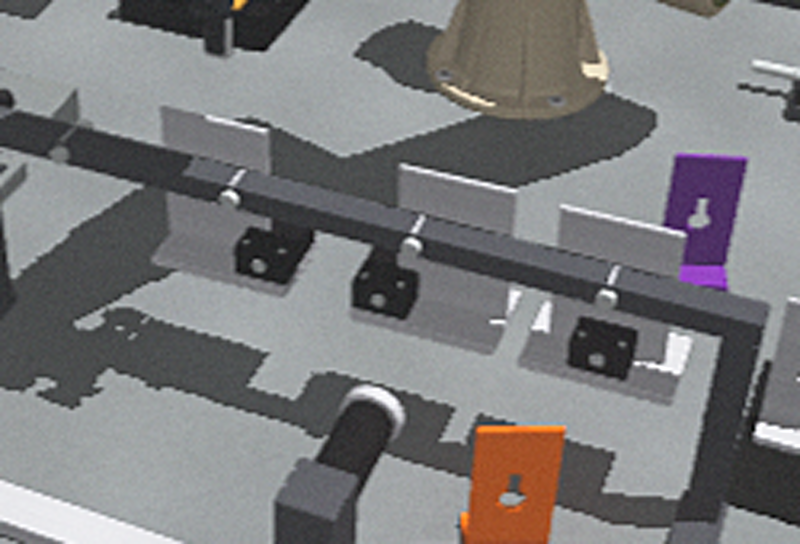

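All three carriers hang level and let go. Next comes the lever, from the robot's side with closed fingers.

Request:
drive_tool --plan '[[[0, -2.3, 3.4, 0, 0, 0, 1], [0, -2.3, 3.4, 0, 0, 0, 0.5], [0, -2.3, 3.4, 0, 0, 0, 0], [0, -2.3, 3.4, 0, 0, 0, 0], [0, -2.3, 3.4, 0, 0, 0, 0]]]'

```text
clock: 40.07
tcp_pos: [0.5014, -0.2473, 0.3531]
orientation: [0.502, 0.498, 0.503, -0.498]
wrist_force: [1.0, -0.4, -0.1]
finger_gap: 0.0389
```

Request:
drive_tool --plan '[[[1.8, -2.0, 3.0, 0, 0, 0, 0], [1.8, -2.0, 3.0, 0, 0, 0, 0], [1.8, -2.0, 3.0, 0, 0, 0, 0], [1.8, -2.0, 3.0, 0, 0, 0, 0], [1.8, -2.0, 3.0, 0, 0, 0, 0]]]'

```text
clock: 40.48
tcp_pos: [0.4024, -0.398, 0.2624]
orientation: [0.502, 0.498, 0.502, -0.498]
wrist_force: [0.9, 0.2, -1.1]
finger_gap: -0.0001
```

Request:
drive_tool --plan '[[[0, -0.8, 2.9, 0, 0, 0, 0], [0, -0.8, 2.9, 0, 0, 0, 0], [0, 0, 0, 0, 0, 0, 0], [0, 0, 0, 0, 0, 0, 0], [0, 0, 0, 0, 0, 0, 0]]]'

```text
clock: 40.9
tcp_pos: [0.3882, -0.4545, 0.2633]
orientation: [0.501, 0.498, 0.503, -0.498]
wrist_force: [-0.0, 0.2, -0.1]
finger_gap: 0.0
```

```bash
python3 - <<'E'
from h import *
st()
go([.385,-.454,.07],down(0))
snap("wrist","w32",k=1.5); snap("top","t32",(240,120,440,270),4)
print(wproj([.433,-.453,.092])*1.5)
E
```

```text
t 40.9 tcp [ 0.3882 -0.4545  0.2633] xax [-0.0013  0.0018 -1.    ] yax [ 1.      0.0076 -0.0012] F [-0.0026  0.1752 -0.1259] gap 0.0 q [-0.9982  0.3552  0.1832  1.4009 -0.0001  0.565 ]
d_tool cm [19.3313 -0.293  -0.0223] rotvec deg [ 0.4357 -0.1016  0.0715] rows>= 4.636330366445069 0.06328532971299802
[449.9706 255.38  ]
```

View pics/w32.png

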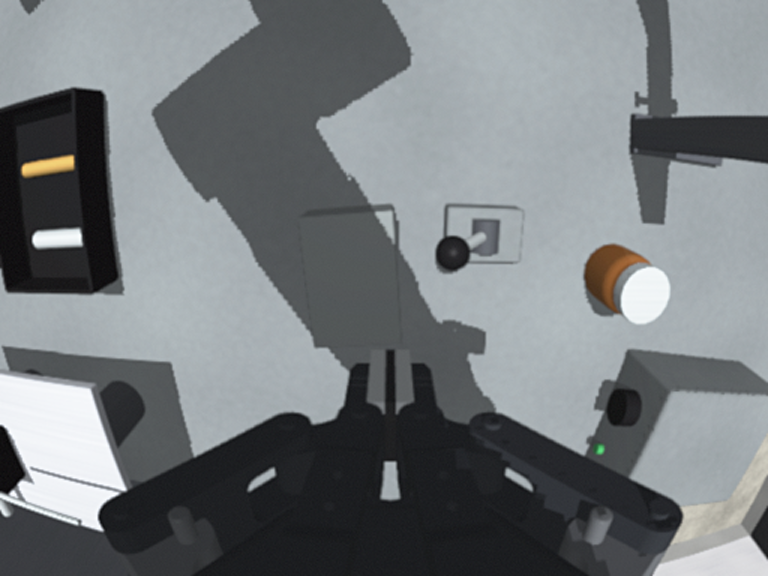

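View pics/t32.png

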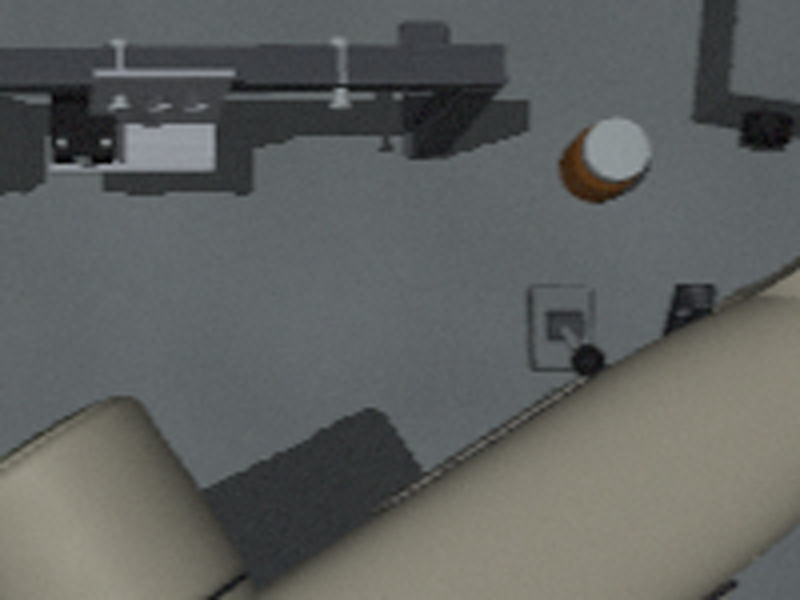

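The ball is where expected, at (453,252). I descend, then push.

Request:
drive_tool --plan '[[[4, -0.3, 0, 0, 0, 0, 0], [4, 0, 0, 0, 0, 0, 0], [4, 0, 0, 0, 0, 0, 0], [4, 0, 0, 0, 0, 0, 0], [2.2, 0, 0, 0, 0, 0, 0]]]'

```text
clock: 41.42
tcp_pos: [0.3847, -0.4515, 0.0781]
orientation: [0.501, 0.498, 0.504, -0.497]
wrist_force: [-0.3, 0.9, -0.5]
finger_gap: -0.0
```

Request:
drive_tool --plan '[[[0.7, 0.5, 0, 0, 0, 0, 0], [0, 1.5, 0, 0, 0, 0, 0], [0, 1.8, 0, 0, 0, 0, 0], [0, 1.8, 0, 0, 0, 0, 0], [0, 1.0, 0, 0, 0, 0, 0]]]'

```text
clock: 41.83
tcp_pos: [0.4543, -0.4547, 0.0772]
orientation: [0.504, 0.497, 0.501, -0.498]
wrist_force: [-1.2, -0.7, 0.4]
finger_gap: 0.0002
```

Now slow steps to the stop.

Request:
drive_tool --plan '[[[0, 0.7, 0, 0, 0, 0, 0], [0, 0.6, 0, 0, 0, 0, 0], [0, 0.5, 0, 0, 0, 0, 0], [0, 0.4, 0, 0, 0, 0, 0], [0, 0, 0, 0, 0, 0, 0]]]'

```text
clock: 42.25
tcp_pos: [0.4738, -0.4543, 0.0751]
orientation: [0.502, 0.498, 0.502, -0.498]
wrist_force: [-0.1, -0.2, 0.0]
finger_gap: -0.0001
```

```bash
python3 - <<'E'
from h import *
st()
snap("wrist","w33",k=1.5); snap("top","t33",(240,120,440,270),4)
E
```

```text
t 42.25 tcp [ 0.4738 -0.4543  0.0751] xax [-0.0002  0.0003 -1.    ] yax [ 1.      0.0083 -0.0002] F [-0.0759 -0.246   0.0484] gap -0.0001 q [-0.8866  0.549   0.0171  1.0394  0.      0.6759]
```

View pics/w33.png

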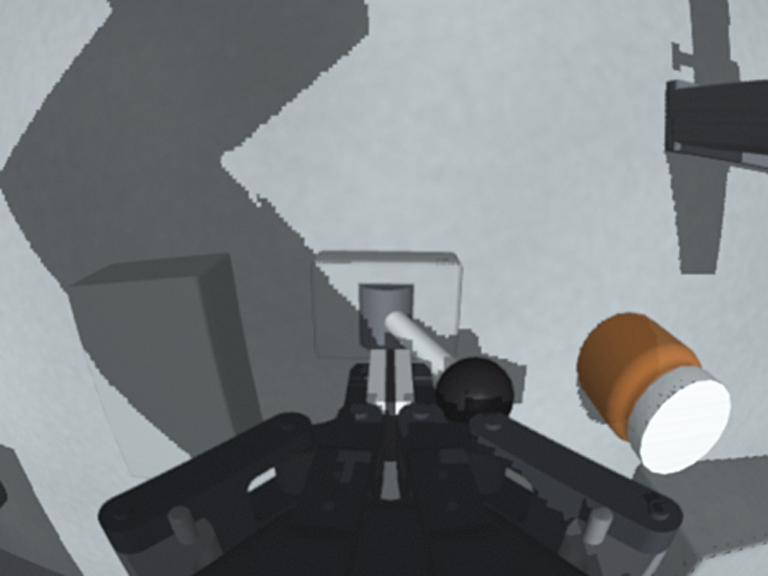

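Request:
drive_tool --plan '[[[0, 0.3, 0, 0, 0, 0, 0], [0, 0.2, 0, 0, 0, 0, 0], [0, 0.2, 0, 0, 0, 0, 0], [0, 0, 0, 0, 0, 0, 0], [0, 0, 0, 0, 0, 0, 0]]]'

```text
clock: 42.77
tcp_pos: [0.4804, -0.4544, 0.075]
orientation: [0.502, 0.498, 0.502, -0.498]
wrist_force: [-0.1, 0.7, 0.0]
finger_gap: 0.0003
```

Request:
drive_tool --plan '[[[0, 0.2, 0, 0, 0, 0, 0], [0, 0.2, 0, 0, 0, 0, 0], [0, 0.1, 0, 0, 0, 0, 0], [0, 0, 0, 0, 0, 0, 0], [0, 0, 0, 0, 0, 0, 0]]]'

```text
clock: 43.18
tcp_pos: [0.4838, -0.4543, 0.075]
orientation: [0.501, 0.497, 0.503, -0.499]
wrist_force: [-6.3, -0.4, 0.6]
finger_gap: -0.0001
```

```bash
python3 - <<'E'
from h import *
st()
snap("wrist","w34",k=1.5)
E
```

```text
t 43.18 tcp [ 0.4838 -0.4543  0.075 ] xax [-0.0036  0.0004 -1.    ] yax [ 1.      0.0072 -0.0036] F [-6.2616 -0.4027  0.6081] gap -0.0001 q [-0.8736  0.5642  0.043   1.0522 -0.0026  0.69  ]
```

View pics/w34.png

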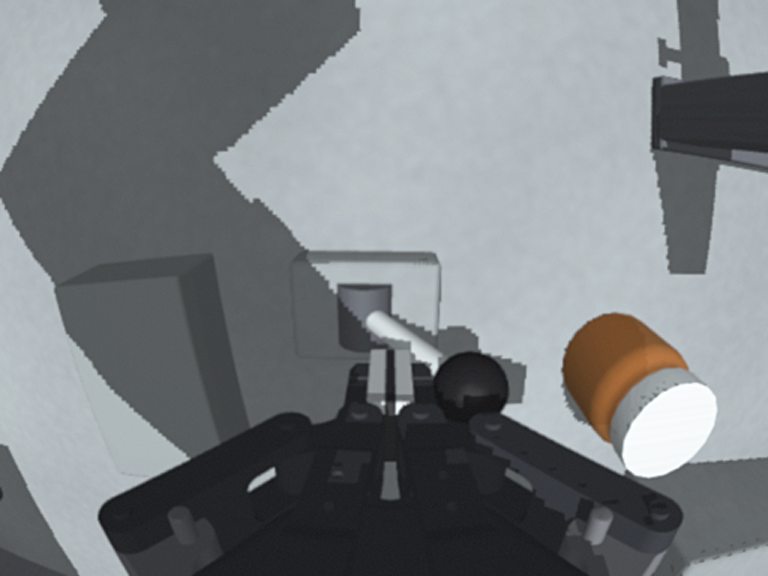

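At the stop (6 N). I back off 2 cm, rise, and check everything.

Request:
drive_tool --plan '[[[0, -0.8, 0, 0, 0, 0, 0], [0, -1.2, 0, 0, 0, 0, 0], [-2, -1, 0, 0, 0, 0, 0], [-4, -0.5, 0, 0, 0, 0, 0], [-4, 0, 0, 0, 0, 0, 0]]]'

```text
clock: 43.65
tcp_pos: [0.4485, -0.4534, 0.1745]
orientation: [0.5, 0.498, 0.503, -0.498]
wrist_force: [0.3, -0.5, 0.9]
finger_gap: -0.0001
```

Request:
drive_tool --plan '[[[-4, -0.5, 0, 0, 0, 0, 0], [-4, -2, 0, 0, 0, 0, 0], [-2, -3, 0, 0, 0, 0, 0], [0, -3, 2, 0, 0, 0, 0], [0, 0, 0, 0, 0, 0, 0]]]'

```text
clock: 44.07
tcp_pos: [0.3637, -0.4787, 0.2755]
orientation: [0.503, 0.498, 0.499, -0.5]
wrist_force: [1.4, -0.7, -0.3]
finger_gap: -0.0004
```

Request:
drive_tool --plan '[[[0, 0, 0, 0, 0, 0, 0], [0, 0, 0, 0, 0, 0, 0], [0, 0, 0, 0, 0, 0, 0], [0, 0, 0, 0, 0, 0, 0], [0, 0, 0, 0, 0, 0, 0]]]'

```text
clock: 44.48
tcp_pos: [0.3677, -0.4747, 0.2718]
orientation: [0.502, 0.498, 0.503, -0.498]
wrist_force: [-0.4, -0.4, -0.1]
finger_gap: -0.0
```

```bash
python3 - <<'E'
from h import *
st()
snap("top","t35"); zoom("t35_raw.png",(90,100,430,250),2.3,"t35z.png"); snap("scene","s35");zoom("s35_raw.png",(100,160,440,320),2.3,"s35z.png")
E
```

```text
t 44.48 tcp [ 0.3677 -0.4747  0.2718] xax [-0.0009  0.0012 -1.    ] yax [ 1.      0.0094 -0.0008] F [-0.377  -0.3845 -0.1434] gap -0.0 q [-1.0452  0.3597  0.2101  1.4227 -0.0001  0.5162]
```

View pics/t35z.png

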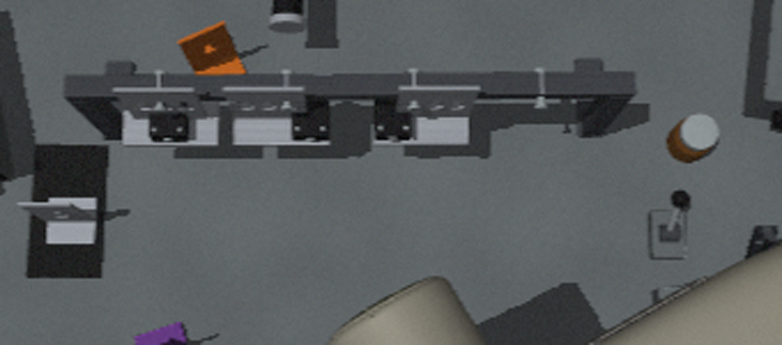

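View pics/s35z.png

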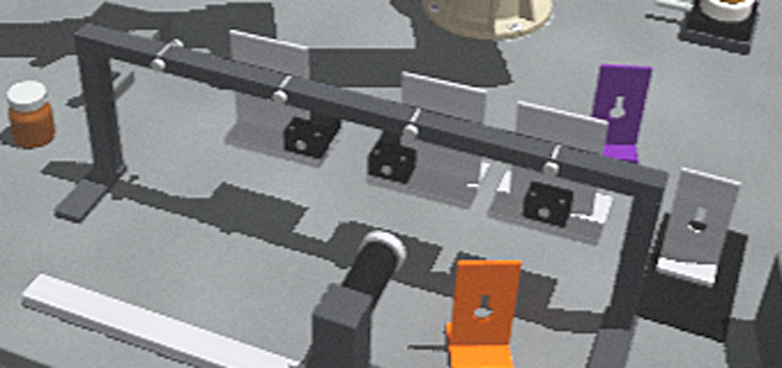

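View pics/t35.png

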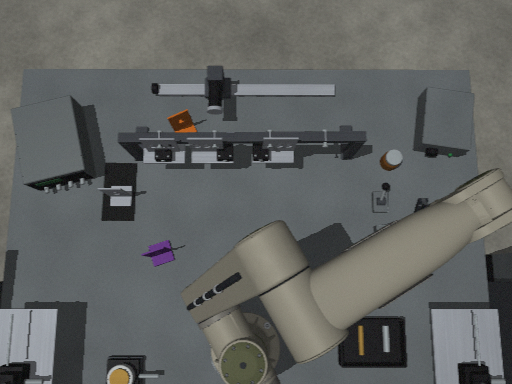

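The lever stands fully over, with the ball at top px (386,187) as at the start. Three carriers hang level on studs 1–3, the finished plate stands on the mat, and the jar has not moved. I hand in.

```bash
python3 - <<'E'
from h import *
print(env.hand_in()); st()
E
```

```text
the job is handed in; nothing more can be done
None
the job is handed in; nothing more can be done
```

I handed the job in at about 44.5 s of robot time, with every step done; the hand-in gives no verdict.

**What I did**
- **Lever, stop:** I pulled it back first, while the finished plate still hung. The wrist force reached about 49 N at the stop before I backed off.
- **Finished plate:** there was only one, on stud 1. It now stands on the mat.
- **Carriers:** there were only three. They hang on studs 1, 2 and 3, each by the keyhole above its centre of mass: the even one on stud 1, the other two on 2 and 3. The middle one was knocked aside during the run, so I measured it again before gripping.
- **Lever, restart:** I threw it fully over until it reached its stop at 6 N, then moved the arm clear.

**Last checks**
- **Carriers:** all three look level and let go in the top and scene views. Each was lowered until the stud took its weight.
- **Plate and lever:** the finished plate stands upright on the mat, and the lever ball is back where it was at the start.
- **Jar and case:** the jar looks unmoved. The arm hid part of the case in the last top view, but an earlier wrist view showed it in place and no contact showed in the wrist force after that.
- **Arm:** the wrist force reads about zero and the gripper is clear of everything.
- **Disagreement:** camera readings of stud 1's sideways position differed by up to about 5 mm, so I lined the carriers up by comparing views. While each was lowered there was a side force of 3 to 5 N, gone once it was let go.

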